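# Put the calibration kit away in the free drawer and shut the cabinet

### The job

Put the calibration kit away in the small two-drawer cabinet: the spare load cell already fills one of its open drawers, so lift the roll of black tape out of the other one and lay it flat on the desk, stand all the brass weights upright on the floor of that drawer's well, and after them lay the red meter, display up, flat over the weights with its ends on the front and back ledges. Push both drawers fully home, past the catch, and leave the load cell in its drawer and the mouse, the pen and the sticky pad where they are.

Things in the scene. Friction and masses are not known exactly. Their poses are not given: they have to be found in the camera images.
- kit_cabinet: low grey two-drawer cabinet, fixed to the desk, 143 (x) x 319 (y) x 84 mm, blue fronts; origin at the centre of its underside, x towards its back, y to its left as the robot sees it. Drawers side by side at y +75 and -75 mm, sliding out to -x. The wells' floors lie 7 mm above the desk, the ledges 38 mm. A test stand 0.75 m tall stands close behind it.
- drawer_left (a joint): how far the left (+y) drawer stands open, in m: 0.135 at the start (fully out), 0 = home. It slides along the cabinet's x with about 1.2 N friction. A sprung ball catch stops it at about 0.011; a push of about 8 N takes it past, it then snaps to 0 and is held there by about 6 N.
- drawer_right (a joint): how far the right (-y) drawer stands open, in m: 0.135 at the start (fully out), 0 = home. It slides along the cabinet's x with about 1.2 N friction. A sprung ball catch stops it at about 0.011; a push of about 8 N takes it past, it then snaps to 0 and is held there by about 6 N.
- well_left (a point): middle of the well's floor in the left (+y) drawer, moves with it; x to the cabinet's back, z up. Well: x +-40 mm, y +-67 mm. In front of it and behind it a ledge, top 31 mm above the floor, x 40 to 67 mm, from side to side. Side walls at y +-67 mm reach 42 mm, back wall (x 67) 55 mm, front panel (x -67) 75 mm above the floor. When out, all of it lies in front of the cabinet.
- well_right (a point): middle of the well's floor in the right (-y) drawer, moves with it; x to the cabinet's back, z up. Well: x +-40 mm, y +-67 mm. In front of it and behind it a ledge, top 31 mm above the floor, x 40 to 67 mm, from side to side. Side walls at y +-67 mm reach 42 mm, back wall (x 67) 55 mm, front panel (x -67) 75 mm above the floor. When out, all of it lies in front of the cabinet.
- front_left (a point): middle of the outer face of the steel pull on the left drawer's front, 76 mm wide (y), 6 mm in front of the panel and 63 mm above the desk; moves with the drawer, same axes as the cabinet. Push here, or on the panel, along the cabinet's +x.
- front_right (a point): middle of the outer face of the steel pull on the right drawer's front, 76 mm wide (y), 6 mm in front of the panel and 63 mm above the desk; moves with the drawer, same axes as the cabinet. Push here, or on the panel, along the cabinet's +x.
- brass_weight_0: a brass calibration weight, 26 mm in diameter and 30 mm tall with a knob on top; origin at the centre of its underside, z up. It starts standing on the desk right of the cabinet. Any of the four weights may be absent (two to four are there). The body is 26 mm wide up to 22 mm height, then a knob 17 mm wide up to 30 mm.
- brass_weight_1: a brass calibration weight, 26 mm in diameter and 30 mm tall with a knob on top; origin at the centre of its underside, z up. It starts standing on the desk right of the cabinet. Any of the four weights may be absent (two to four are there). The body is 26 mm wide up to 22 mm height, then a knob 17 mm wide up to 30 mm.
- brass_weight_2: a brass calibration weight, 21 mm in diameter and 23 mm tall with a knob on top; origin at the centre of its underside, z up. It starts standing on the desk right of the cabinet. Any of the four weights may be absent (two to four are there). The knob at its top is narrower; its body is 20 mm wide.
- brass_weight_3: a brass calibration weight, 21 mm in diameter and 23 mm tall with a knob on top; origin at the centre of its underside, z up. It starts standing on the desk right of the cabinet. Any of the four weights may be absent (two to four are there). The knob at its top is narrower; its body is 20 mm wide.
- red_meter: red hand meter with a display, 62 (x) x 121 (y) x 38 mm; origin at the centre of its underside, y along its length, z up through the display. Lies on the desk, display up. It belongs with its length along the cabinet's x, ends on the front and back ledges, either way round. Behind it and the weights a monitor 0.41 m high is fixed, back towards the robot, at x 0.63 m (y -0.05) to 0.72 m (y -0.5), its foot from x 0.59 m: keep short of it.
- load_cell: spare load cell, a dark grey block 47 x 60 mm with a blue-framed face, 42 mm high and 54 mm with the small stud on top; origin at the centre of its underside. It stands in the well of one of the drawers, left or right, and stays there.
- tape_black: roll of black tape lying flat, 54 mm in diameter, 19 mm high; origin at the centre of its underside, z up. It lies in the well of the drawer that has no load cell.
- mouse_grey: grey computer mouse, 108 (x) x 55 (y) x 37 mm, bystander; origin at the centre of its underside.
- pen_click: red pen lying on the desk, 145 mm long (y), 12 mm thick, bystander; origin at the centre of its underside.
- sticky_pad: turquoise sticky pad, 76 x 76 x 12 mm, bystander; origin at the centre of its underside.
Things that resemble listed ones, but are neither listed nor needed, are in the scene too. What is shaped like the load_cell but turquoise or white is not meant.

How it is judged (in metres and radians):
On the way, in this order (a step that is already met when the one before it is completed fails the run):
1. all the brass weights that are there stand in the well of the drawer without the load cell (((horizontal distance between load_cell and well_right below 0.045 m and horizontal distance between each of brass_weight_0, brass_weight_1, brass_weight_2, brass_weight_3 and well_left below 0.066 m) or (horizontal distance between load_cell and well_left below 0.045 m and horizontal distance between each of brass_weight_0, brass_weight_1, brass_weight_2, brass_weight_3 and well_right below 0.066 m)) and height (world z) of brass_weight_0 between 0.003 and 0.011 m and angle between each of brass_weight_0, brass_weight_1, brass_weight_2, brass_weight_3's own z axis and vertical below 0.3 rad and height (world z) of brass_weight_1 between 0.003 and 0.011 m and height (world z) of brass_weight_2 between 0.003 and 0.011 m and height (world z) of brass_weight_3 between 0.003 and 0.011 m), for 0.3 s.
2. the red meter lies flat on both ledges over them (((horizontal distance between load_cell and well_right below 0.045 m and horizontal distance between each of brass_weight_0, brass_weight_1, brass_weight_2, brass_weight_3 and well_left below 0.066 m and horizontal distance between red_meter and well_left below 0.04 m) or (horizontal distance between load_cell and well_left below 0.045 m and horizontal distance between each of brass_weight_0, brass_weight_1, brass_weight_2, brass_weight_3 and well_right below 0.066 m and horizontal distance between red_meter and well_right below 0.04 m)) and height (world z) of brass_weight_0 between 0.003 and 0.011 m and angle between each of brass_weight_0, brass_weight_1, brass_weight_2, brass_weight_3's own z axis and vertical below 0.3 rad and height (world z) of brass_weight_1 between 0.003 and 0.011 m and height (world z) of brass_weight_2 between 0.003 and 0.011 m and height (world z) of brass_weight_3 between 0.003 and 0.011 m and height (world z) of red_meter between 0.034 and 0.042 m and angle between red_meter's own z axis and vertical below 0.08 rad and angle between the y axis of red_meter and the x axis of kit_cabinet, either way round below 0.4 rad), for 0.3 s.
3. both drawers are home, past their catches, with the kit in place (all of step 2 and value of joint each of drawer_left, drawer_right below 0.002 m), for 0.3 s.
At the end, for the whole second after the job is handed in: Both drawers within 2 mm of home; weights upright on the floor of the well without the load cell; meter flat on both ledges there, within 40 mm of the middle, lengthwise front to back; load cell upright in its well; tape flat on the desk; all at rest (all of step 3 and height (world z) of load_cell between 0.003 and 0.011 m and angle between each of load_cell, tape_black's own z axis and vertical below 0.15 rad and height (world z) of tape_black between -0.004 and 0.004 m and linear speed of each of brass_weight_0, brass_weight_1, brass_weight_2, brass_weight_3, red_meter, load_cell, tape_black below 0.02 m/s); the robot touches nothing.
It fails at once if the load cell is lifted or toppled (height (world z) of load_cell above 0.03 m or angle between load_cell's own z axis and vertical above 0.5 rad).
It fails at once if the mouse, the pen or the sticky pad is shifted by more than 4 cm (distance of any of mouse_grey, pen_click, sticky_pad from where it was at the start of the episode above 0.04 m).
Of brass_weight_0, brass_weight_1, brass_weight_2, brass_weight_3 only 2 to 4 are there at a start; the rules pass over those that are not, and their reading is None.
At some moment in a run one of red_meter, tape_black may be knocked a few centimetres aside while the robot is not near it.
It also fails if it takes over 210 s, if anything falls off the work surface, if the arm or the gripper's body presses on something with over 40 N, if the wrist force passes 120 N, or if a joint passes its speed limit or range.

### The arm

A 6-joint arm with a two-finger parallel gripper is mounted at the origin on a cart in front of the work surface, level with it; the furniture and walls round the work are solid. World frame = base frame: x ahead of the robot, y to its left, z up, the work surface at z = 0. Lengths are in mm, angles in degrees, forces in N, time in s.
With the tool pointing down it reaches from about 350 to 1000 mm from the base axis. Payload 7.1 kg.
Tool frame: the origin (TCP) lies on the centre line of the jaws, within the pads' length; the fingertips stand 14 mm ahead of it and the grasp point (between the pads) lies 5 mm behind it; z points along the fingers, y is the direction in which the jaws open and shut (so a half turn about z gives the same grasp; the last joint's range is limited). The gripper opens to 85 mm and grips with 20 to 120 N. Pads are 22 mm wide; open, the fingers measure 114 mm over their backs; the gripper's body (76 mm by 85 mm) begins 54 mm behind the grasp point. The pads swing forward as they close: fully open they stand 13 mm farther back than shut.
Start: joints at [66.463, 24.242, 93.386, -0, 62.372, -1.089], TCP at [238.626, 577.636, 245.319] pointing down, gripper open.
Joint ranges: [-172.04, 172.04], [-51.8, 120.97], [4.93, 147.93], [-75.15, 255.16], [6.16, 154.13], [-145.62, 145.62]. Speed limits (degrees/s): [136.94, 136.94, 172.46, 180, 180, 180].

### API

Orientations are given as [roll, pitch, yaw] about the fixed x, y, z axes, in that order (R = Rz(yaw) Ry(pitch) Rx(roll)).
In Python, from plant import robot gives the robot as it stands.
- The arm moves only by the shell command python3 -m pendant 'ROWS' [OPENING] [FORCE]. ROWS is JSON, a list of rows, each an object with "linear": the shift along the world's x, y, z in m, a list of three; "angular": the turn, a rotation vector about the world's x, y, z in degrees, a list of three. A call has 1 to 5 rows; each row shifts and turns the pose as measured when the row begins; what a row does not reach is not made up. A row lasts 1/10 s, in which the tool goes at most 50 mm and 8.59 degrees, less where a joint would pass 70% of its speed; a pose out of reach is approached as far as the arm can. A call with a gripper value outside its range is refused whole. OPENING is the finger opening in m, from 0 to 0.0854, set as the call begins (- or left out, the last holds). The fingers move at their own pace and stop on an object; FORCE is the grip in N (left out, the last holds). Time passes only in rows, so rows that do not move let the fingers close. It gives the time, the measured TCP pose, the force and the opening at its end, in the units of the state.
- robot.observe(): the state, without advancing time (a new reading comes with each control period).
- robot.grab_frame(name): name is "scene" or "top" or "wrist"; returns the picture (400x640x3 uint8, red, green, blue); there is no depth.
- robot.camera_params(name): a dict with "K" (3x3 intrinsics, pixels), "distortion" ([k1, k2, p1, p2, k3] as OpenCV has them; the pictures are not rectified), "eye" and "orientation" of the camera in the world; the wrist camera has in their place "tool_from_camera" (4x4, takes a point from camera to tool coordinates, whose origin is the TCP and whose axes are the flange's). Camera axes: x right, y down, z forward; pixel columns grow to the right and rows downward; lengths in mm; the calibration is good to about 2 mm. A picture is of the moment at which its call begins: read the wrist's pose just before it. camera_params takes no time and is no camera call.
- robot.finish_job(): hands the job in, once; it reports no verdict.
Trained networks look in the newest picture that a camera, given by its name, has taken for a name from the list of things; names that differ only in an ending like _2 or _b are one class to them, and where a whole thing is asked for, a point or a joint stands for the part that bears it (a point fixed in the world has none). Each returns a list of dicts, best first, with "conf" (0 to 1); they miss things now and then, are a little off and sometimes report something else, mostly with a low value. They report only what shows in the picture. A call takes as long as a camera call. They do not tell look-alikes from the thing itself.
- robot.silhouettes(camera, thing): "region" (400x640 bool, what is visible of it).
- robot.pinpoint(camera, thing): "at" ([x, y, z] in mm, in world coordinates, good to about 4 mm: a listed point, or the origin of a listed thing).
The state is a dict: "time": time; "joint_positions": joint angles; "joint_velocities": joint speeds; "effort": joint torques, N m; "tool_pos": TCP position; "eef_rot": TCP orientation; "contact_force": force on the tool from outside, world axes, zero at the start; "moment": the same for the moment, N m; "opening": finger opening in mm.
Only numpy, scipy, OpenCV 4.12 (cv2) and the standard library are available. Lean on these libraries where they do the work, as an engineer would, in place of code of your own. Each camera call takes 0.05 s, during which the arm holds its last target. There are 200 camera calls.

## Working session

There is one attempt and no reset: what is moved stays moved. The work goes in short steps, Python scripts to look and compute and a shell command to move; the robot and the scene stay as the last step left them, time stands still between calls to the robot, and variables do not carry over. Pictures are saved under pics/ and viewed, about 12 in all and at most 16, crops included, and the job is handed in when it is done.

```bash
mkdir -p pics; ls; cat > h.py <<'E'
import numpy as np, cv2
from plant import robot
from scipy.spatial.transform import Rotation as R
def shot(cam,name,crop=None,scale=1):
    im=robot.grab_frame(cam)[...,::-1]
    if crop: im=im[crop[1]:crop[3],crop[0]:crop[2]]
    im=cv2.resize(im,None,fx=scale,fy=scale,interpolation=cv2.INTER_CUBIC); cv2.imwrite('pics/'+name+'.png',im)
def pp(cam,things):
    for t in things:
        print(cam,t,[(round(d['conf'],2),np.round(d['at']).tolist()) for d in robot.pinpoint(cam,t)][:5])
E
python3 - <<'E'
from h import *
o=robot.observe(); print(o)
for c in('scene','top','wrist'): print(c,robot.camera_params(c))
shot('top','top0',scale=1.25); shot('scene','scene0',scale=1.25)
T=['kit_cabinet','well_left','well_right','front_left','front_right','brass_weight_0','brass_weight_2','red_meter','load_cell','tape_black','mouse_grey','pen_click','sticky_pad']
pp('top',T);pp('scene',T)
E
```

```text
pics
{'time': 0.0, 'joint_positions': array([ 6.64628275e+01,  2.42845646e+01,  9.34324352e+01,  4.87704686e-04,
        6.23705004e+01, -1.08529954e+00]), 'joint_velocities': array([-0.12847996, -0.04946641,  0.06321702, -0.09248873, -0.05239096,
        0.04237412]), 'effort': array([ 4.76239351e-03, -5.57371652e+01, -2.81753111e+01,  1.62712822e-04,
        7.27930092e-03,  9.11234395e-06]), 'tool_pos': array([238.42328571, 577.16890258, 244.53733288]), 'eef_rot': array([-1.79912524e+02, -2.08899753e-03,  1.57547899e+02]), 'contact_force': array([ 0.10703605,  0.28189683, -0.11568242]), 'moment': array([0.00103444, 0.02098613, 0.00487411]), 'opening': 85.50193565083806}
scene {'K': array([[390.14600476,   0.        , 315.85227041],
       [  0.        , 390.14600476, 200.28595091],
       [  0.        ,   0.        ,   1.        ]]), 'distortion': array([-0.07185473,  0.        ,  0.        ,  0.        ,  0.        ]), 'eye': array([ -47.77899223, -652.05522016,  663.70127863]), 'orientation': array([-121.84742452,    1.17110383,  -42.36583579])}
top {'K': array([[477.10419321,  
[... 2071 characters left out ...]
(0.58, [386.0, 280.0, 62.0])]
scene front_right [(0.81, [382.0, 129.0, 60.0]), (0.67, [378.0, -184.0, 1.0]), (0.52, [463.0, 131.0, 10.0])]
scene brass_weight_0 [(0.58, [513.0, -91.0, 1.0]), (0.55, [437.0, -175.0, 2.0]), (0.45, [445.0, -67.0, 3.0])]
scene brass_weight_2 [(0.58, [513.0, -91.0, 1.0]), (0.55, [437.0, -175.0, 2.0]), (0.45, [445.0, -67.0, 3.0])]
scene red_meter [(0.91, [468.0, -346.0, -2.0])]
scene load_cell [(0.85, [465.0, 120.0, 6.0]), (0.55, [531.0, 432.0, -2.0]), (0.52, [742.0, 418.0, -2.0])]
scene tape_black [(0.59, [475.0, 267.0, 4.0])]
scene mouse_grey [(0.78, [393.0, 6.0, -0.0])]
scene pen_click [(0.59, [375.0, -185.0, 3.0])]
scene sticky_pad [(0.86, [645.0, -79.0, -1.0])]
```

View pics/top0.png

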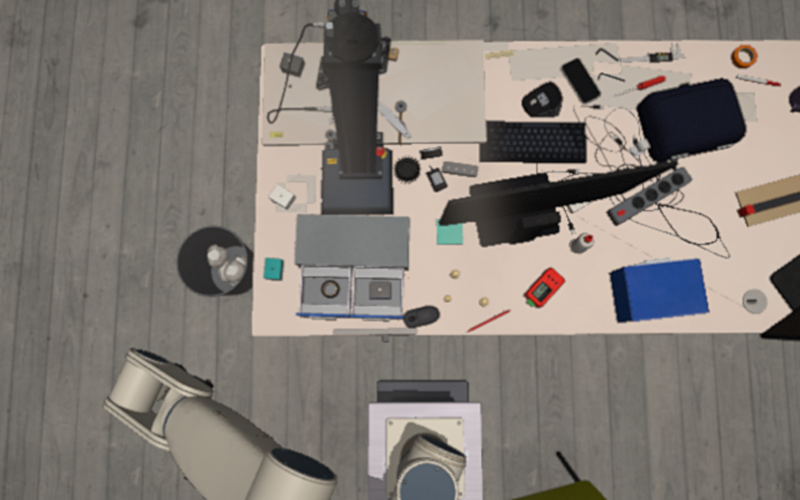

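View pics/scene0.png

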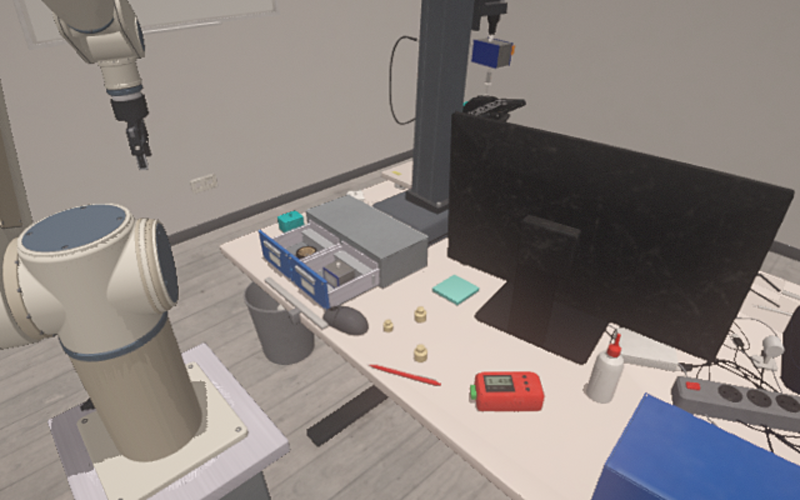

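The top and scene views agree. Three weights stand at top-view px (447,298), (484,301) and (455,273). The tape is in the left drawer at (330,289) and the dark load cell in the right drawer at (380,289). The turquoise block at (273,268) and the white one at (282,195) are only look-alikes. The red meter lies at (545,287) on the diagonal. The cabinet's yaw is about -1.9°. I'm moving over the tape now.

```bash
python3 -m pendant '[{"linear":[0.0236,-0.0307,0.005],"angular":[0,0,6]},{"linear":[0.0236,-0.0307,0.005],"angular":[0,0,6]},{"linear":[0.0236,-0.0307,0],"angular":[0,0,6]},{"linear":[0.0236,-0.0307,0],"angular":[0,0,6]},{"linear":[0.0236,-0.0307,0],"angular":[0,0,0]}]' 0.07 30
python3 -m pendant '[{"linear":[0.0236,-0.0307,0],"angular":[0,0,0]},{"linear":[0.0236,-0.0307,0],"angular":[0,0,0]},{"linear":[0.0236,-0.0307,0],"angular":[0,0,0]},{"linear":[0.0236,-0.0307,0],"angular":[0,0,0]},{"linear":[0,0,0],"angular":[0,0,0]}]'
python3 - <<'E'
from h import *
shot('wrist','w1')
pp('wrist',['tape_black','well_left','load_cell','well_right'])
o=robot.observe();print(o['time'],o['tool_pos'],o['eef_rot'])
E
```

```text
time: 1.9
tool_pos: [357.1, 423.1, 255.8]
eef_rot: [179.9, 0.0, -177.0]
contact_force: [0.4, -0.4, 0.5]
opening: 69.8
time: 2.4
tool_pos: [457.1, 292.0, 256.8]
eef_rot: [179.8, 0.2, -177.2]
contact_force: [0.8, 0.1, 0.1]
opening: 70.3
wrist tape_black [(0.75, [475.0, 269.0, 5.0])]
wrist well_left [(0.87, [471.0, 282.0, 7.0])]
wrist load_cell [(0.81, [467.0, 126.0, 6.0]), (0.65, [744.0, 417.0, -6.0]), (0.63, [534.0, 431.0, 0.0])]
wrist well_right []
2.65 [454.19694504 295.80548482 256.59551587] [ 1.79788651e+02  1.18252012e-01 -1.76875403e+02]
```

View pics/w1.png

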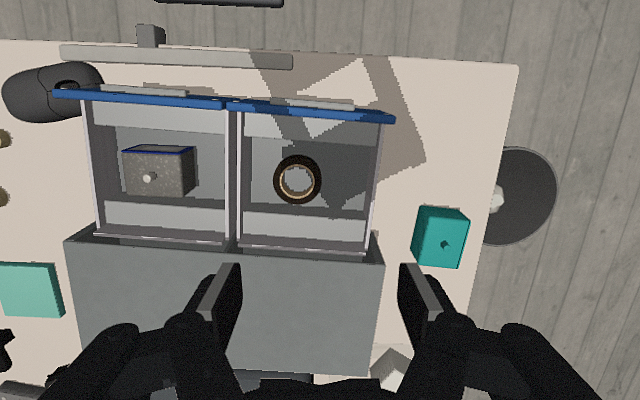

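The tape is at wrist px (297,180) in the left drawer. The dark grey load cell with the blue frame is at (158,172) in the right drawer, and the turquoise look-alike at (440,237) is out on the desk. Next I measure the cabinet yaw and the tape centre from pixels.

```bash
cat >> h.py <<'E'
def ray(cam,px,z):
    p=robot.camera_params(cam); K=p['K'];d=p['distortion']
    u=cv2.undistortPoints(np.array(px,float).reshape(-1,1,2),K,d).reshape(-1,2)
    v=np.c_[u,np.ones(len(u))]
    if cam=='wrist':
        o=robot.observe();T=p['tool_from_camera'];Rt=R.from_euler('xyz',o['eef_rot'],degrees=True).as_matrix()
        e=Rt@T[:3,3]+o['tool_pos'];M=Rt@T[:3,:3]
    else: e=p['eye'];M=R.from_euler('xyz',p['orientation'],degrees=True).as_matrix()
    w=v@M.T; return e+w*((z-e[2])/w[:,2])[:,None]
def sil(cam,t,z,near=None):
    out=[]
    for s in robot.silhouettes(cam,t):
        c=max(cv2.findContours(s['region'].astype('uint8'),0,2)[0],key=cv2.contourArea)
        P=ray(cam,c.reshape(-1,2),z)[:,:2].astype('float32'); r=cv2.minAreaRect(P)
        b=cv2.boxPoints(r);e=b[1]-b[0];f=b[2]-b[1];L=e if np.hypot(*e)>np.hypot(*f) else f
        out.append((round(s['conf'],2),np.round(r[0],1).tolist(),np.round(r[1],1).tolist(),round(float(np.degrees(np.arctan2(L[1],L[0]))%180),1)))
    return out
E
python3 - <<'E'
from h import *
print(sil('wrist','tape_black',26),sil('wrist','load_cell',49))
# front panel top rear edges, cabinet top front edge corners, z 82 / 84
P=ray('wrist',[(56,96),(226,106),(240,108),(393,123)],82);print(np.round(P))
P=ray('wrist',[(66,241),(383,263)],84);print(np.round(P), np.degrees(np.arctan2(*(P[1]-P[0])[:2])))
P=ray('wrist',[(95,232),(223,243),(241,244),(367,252)],62);print(np.round(P))
E
```

```text
[(0.72, [466.6, 274.0], [51.0, 55.3], 155.2), (0.72, [463.0, 114.0], [188.4, 169.7], 88.4)] [(0.91, [516.5, 428.7], [59.0, 69.4], 175.5), (0.87, [459.0, 135.4], [53.0, 72.2], 90.0), (0.83, [697.4, 395.2], [44.2, 61.3], 166.1)]
[[389.  67.  82.]
 [390. 214.  82.]
 [391. 225.  82.]
 [397. 357.  82.]]
[[525.  53.  84.]
 [531. 364.  84.]] 1.2079318737349174
[[524.  69.  62.]
 [529. 201.  62.]
 [529. 220.  62.]
 [531. 351.  62.]]
```

```bash
python3 -m pendant '[{"linear":[0.01,-0.01,-0.04],"angular":[0,0,-1.5]},{"linear":[0.007,-0.014,-0.04],"angular":[0,0,0]},{"linear":[0,0,-0.02],"angular":[0,0,0]},{"linear":[0,0,0],"angular":[0,0,0]},{"linear":[0,0,0],"angular":[0,0,0]}]' 0.07 30
python3 - <<'E'
from h import *
o=robot.observe();print(o['time'],o['tool_pos'],o['eef_rot'])
shot('wrist','w2')
pp('wrist',['tape_black','well_left'])
print(sil('wrist','tape_black',26))
o=robot.observe();print(o['time'],o['tool_pos'],o['eef_rot'])
E
```

```text
time: 3.25
tool_pos: [470.5, 276.5, 155.8]
eef_rot: [179.6, 0.4, -177.9]
contact_force: [-0.6, 0.1, 0.7]
opening: 70.3
3.25 [470.46071903 276.51570429 155.80912139] [ 179.61941681    0.38069444 -177.92297905]
wrist tape_black [(0.87, [474.0, 269.0, 9.0])]
wrist well_left [(0.57, [472.0, 282.0, 6.0])]
[(0.69, [471.2, 269.5], [55.8, 52.5], 25.4)]
3.45 [471.2747687  276.65413637 156.99354462] [ 179.54631237    0.52756762 -177.94284938]
```

View pics/w2.png

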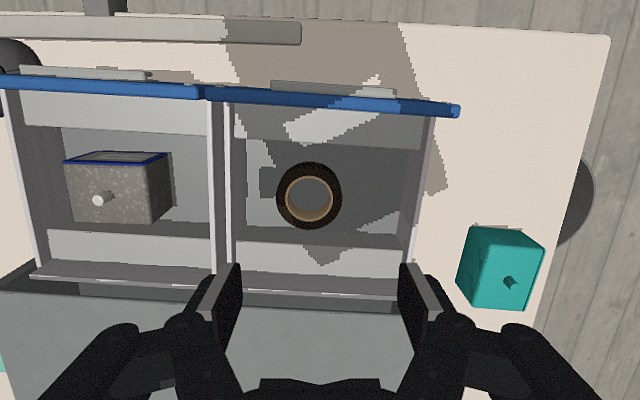

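The tape ring is at (308,195), centred near (473,269.5) mm. I'm descending to it.

```bash
python3 -m pendant '[{"linear":[0.002,-0.007,-0.03],"angular":[0.4,-0.4,0]},{"linear":[0,0,-0.03],"angular":[0,0,0]},{"linear":[0,0,-0.02],"angular":[0,0,0]},{"linear":[0,0,0],"angular":[0,0,0]},{"linear":[0,0,0],"angular":[0,0,0]}]' 0.064 30
python3 -c "
from h import *
o=robot.observe();print(o['tool_pos'],o['eef_rot'])"
```

```text
time: 3.95
tool_pos: [477.8, 272.8, 81.8]
eef_rot: [178.8, 1.7, -177.9]
contact_force: [0.0, 0.9, 0.3]
opening: 64.0
[477.76790327 272.81947928  81.82738943] [ 178.78504535    1.6901954  -177.87134638]
```

```bash
python3 -m pendant '[{"linear":[-0.005,-0.003,0],"angular":[-1.2,1.7,-0.5]},{"linear":[0,0,0],"angular":[0,0,0]},{"linear":[0,0,-0.02],"angular":[0,0,0]},{"linear":[0,0,-0.01],"angular":[0,0,0]},{"linear":[0,0,0],"angular":[0,0,0]}]'
python3 -c "
from h import *
o=robot.observe();print(o['tool_pos'],o['eef_rot'])
shot('scene','s2',(150,130,350,255),4)"
```

```text
time: 4.45
tool_pos: [477.1, 272.6, 58.2]
eef_rot: [179.6, 0.6, -178.3]
contact_force: [-0.9, 0.5, 0.5]
opening: 63.9
[477.09329552 272.62051652  58.15473089] [ 179.58925064    0.60997511 -178.30271127]
```

View pics/s2.png

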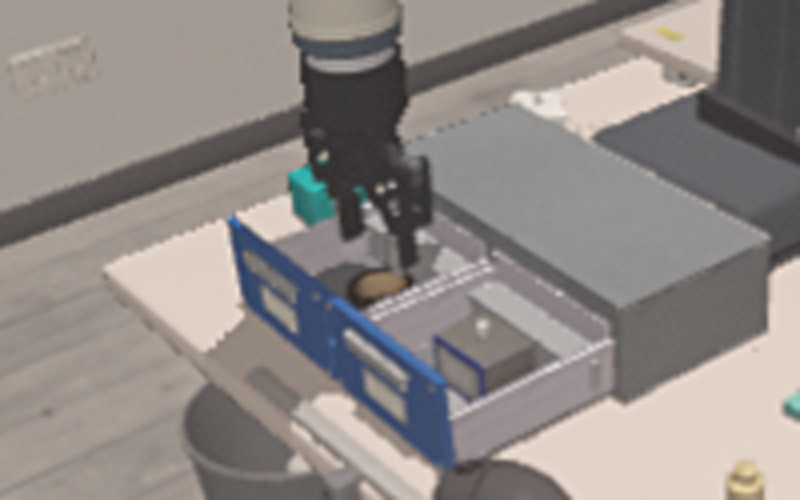

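The gripper is straddling the tape with clear walls either side.

```bash
python3 -m pendant '[{"linear":[-0.004,-0.004,-0.005],"angular":[-0.4,0.6,0]},{"linear":[-0.002,-0.001,-0.01],"angular":[0,0,0]},{"linear":[0,0,-0.01],"angular":[0,0,0]},{"linear":[0,0,-0.006],"angular":[0,0,0]},{"linear":[0,0,0],"angular":[0,0,0]}]'
python3 -m pendant '[{"linear":[0,0,-0.003],"angular":[0,0,0]},{"linear":[0,0,0],"angular":[0,0,0]}]'
```

```text
time: 5.0
tool_pos: [471.3, 267.5, 26.5]
eef_rot: [179.9, 0.1, -178.3]
contact_force: [-0.2, 0.0, -0.3]
opening: 63.8
time: 5.2
tool_pos: [471.3, 267.5, 22.9]
eef_rot: [179.9, 0.0, -178.3]
contact_force: [-0.0, 0.2, 0.5]
opening: 64.0
```

```bash
python3 -m pendant '[{"linear":[0,0,-0.003],"angular":[0,0,0]},{"linear":[0,0,0],"angular":[0,0,0]},{"linear":[0,0,0],"angular":[0,0,0]},{"linear":[0,0,0],"angular":[0,0,0]},{"linear":[0,0,0],"angular":[0,0,0]}]' 0.045 30
python3 -m pendant '[{"linear":[0,0,0.02],"angular":[0,0,0]},{"linear":[0,0,0.04],"angular":[0,0,0]},{"linear":[0,0,0.04],"angular":[0,0,0]},{"linear":[0,0,0.03],"angular":[0,0,0]},{"linear":[0,0,0],"angular":[0,0,0]}]'
```

```text
time: 5.7
tool_pos: [472.3, 268.1, 20.6]
eef_rot: [179.9, 0.2, -178.3]
contact_force: [0.2, 0.4, -0.9]
opening: 51.7
time: 6.2
tool_pos: [470.3, 267.1, 153.2]
eef_rot: [-180.0, -0.1, -178.3]
contact_force: [0.7, -1.0, 0.0]
opening: 51.6
```

```bash
python3 -m pendant '[{"linear":[0.008,-0.041,0],"angular":[0,0,0]},{"linear":[0.008,-0.041,0],"angular":[0,0,0]},{"linear":[0.008,-0.041,0],"angular":[0,0,0]},{"linear":[0.008,-0.041,0],"angular":[0,0,0]},{"linear":[0.008,-0.041,0],"angular":[0,0,0]}]'
python3 -m pendant '[{"linear":[0.008,-0.041,0],"angular":[0,0,0]},{"linear":[0.002,-0.036,0],"angular":[0,0,0]},{"linear":[0,0,-0.03],"angular":[0,0,0]},{"linear":[0,0,-0.03],"angular":[0,0,0]},{"linear":[0,0,0],"angular":[0,0,0]}]'
python3 -c "
from h import *
o=robot.observe();print(o['tool_pos'],o['eef_rot'])
pp('scene',['tape_black'])"
```

```text
time: 6.7
tool_pos: [509.5, 60.6, 151.8]
eef_rot: [179.9, 0.0, -177.7]
contact_force: [0.1, 1.1, -0.9]
opening: 51.4
time: 7.2
tool_pos: [518.9, -25.8, 87.1]
eef_rot: [179.9, -0.1, -178.2]
contact_force: [-0.3, -0.2, 0.2]
opening: 51.6
[518.9290815  -25.78791252  87.0824409 ] [ 1.79925230e+02 -5.66473479e-02 -1.78178322e+02]
scene tape_black [(0.4, [476.0, 271.0, 6.0])]
```

```bash
python3 - <<'E'
from h import *
a=robot.grab_frame('wrist');b=robot.grab_frame('scene')[120:270,150:420]
b=cv2.resize(b,(640,356)); cv2.imwrite('pics/c3.png',np.vstack([cv2.resize(a,(400,250)),cv2.resize(b,(400,222))])[...,::-1])
E
```

```text
(no output)
```

View pics/c3.png

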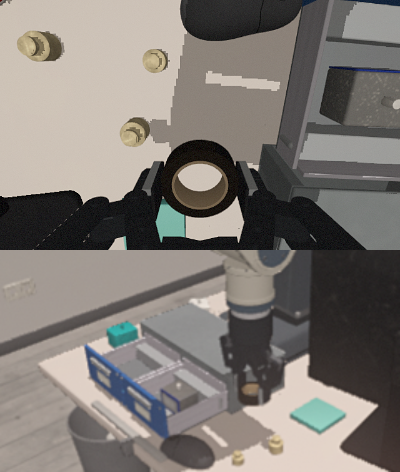

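The tape is held between the fingers at wrist crop px (200,183), and the left drawer is empty. Now I lower it to the desk.

```bash
python3 -m pendant '[{"linear":[0,0,-0.025],"angular":[0,0,0]},{"linear":[0,0,-0.025],"angular":[0,0,0]},{"linear":[0,0,-0.012],"angular":[0,0,0]},{"linear":[0,0,-0.004],"angular":[0,0,0]},{"linear":[0,0,0],"angular":[0,0,0]}]'
python3 -m pendant '[{"linear":[0,0,0],"angular":[0,0,0]}]'
```

```text
time: 7.85
tool_pos: [527.3, -23.4, 29.7]
eef_rot: [-180.0, 1.0, -177.9]
contact_force: [-0.8, -0.7, -1.4]
opening: 51.6
time: 7.95
tool_pos: [527.8, -23.3, 30.6]
eef_rot: [-180.0, 1.1, -177.9]
contact_force: [0.4, -0.4, -0.3]
opening: 51.7
```

```bash
python3 -m pendant '[{"linear":[-0.003,0,-0.006],"angular":[0,1.1,0]},{"linear":[0,0,-0.006],"angular":[0,0,0]},{"linear":[0,0,-0.003],"angular":[0,0,0]},{"linear":[0,0,0],"angular":[0,0,0]},{"linear":[0,0,0],"angular":[0,0,0]}]'
```

```text
time: 8.45
tool_pos: [526.1, -23.3, 16.4]
eef_rot: [-180.0, 0.1, -177.9]
contact_force: [0.2, -0.4, -0.8]
opening: 51.5
```

```bash
python3 -m pendant '[{"linear":[0,0,-0.002],"angular":[0,0,0]},{"linear":[0,0,0],"angular":[0,0,0]}]'
python3 -m pendant '[{"linear":[0,0,0],"angular":[0,0,0]},{"linear":[0,0,0],"angular":[0,0,0]},{"linear":[0,0,0],"angular":[0,0,0]}]' 0.066
python3 -m pendant '[{"linear":[0,0,0.02],"angular":[0,0,0]},{"linear":[0,0,0.04],"angular":[0,0,0]},{"linear":[-0.01,-0.02,0.04],"angular":[0,0,0]},{"linear":[-0.02,-0.04,0.04],"angular":[0,0,0]},{"linear":[-0.02,-0.04,0],"angular":[0,0,0]}]'
python3 -m pendant '[{"linear":[0,0,0.02],"angular":[0,0,0]},{"linear":[0,0,0],"angular":[0,0,0]},{"linear":[0,0,0],"angular":[0,0,0]}]' 0.05
python3 - <<'E'
from h import *
o=robot.observe();print(o['time'],o['tool_pos'],o['eef_rot'])
shot('wrist','w4')
pp('wrist',['tape_black','brass_weight_0','red_meter'])
print(sil('wrist','brass_weight_0',12))
print(sil('wrist','tape_black',19),sil('wrist','red_meter',38))
E
```

```text
time: 8.65
tool_pos: [526.0, -23.4, 14.3]
eef_rot: [-180.0, 0.1, -177.9]
contact_force: [0.2, -0.0, 0.0]
opening: 51.3
time: 8.95
tool_pos: [526.1, -23.9, 14.5]
eef_rot: [-180.0, 0.1, -177.9]
contact_force: [-0.2, -1.1, -0.4]
opening: 66.3
time: 9.45
tool_pos: [479.6, -116.3, 151.8]
eef_rot: [-179.9, 0.1, -177.5]
contact_force: [0.2, -0.7, -0.1]
opening: 66.0
time: 9.75
tool_pos: [477.5, -120.1, 174.0]
eef_rot: [-179.9, 0.2, -177.8]
contact_force: [-0.5, 0.1, 0.1]
opening: 49.8
9.75 [ 477.48317539 -120.07892199  174.00589461] [-179.89860851    0.23391105 -177.82066329]
wrist tape_black [(0.69, [529.0, -24.0, -0.0])]
wrist brass_weight_0 [(0.73, [444.0, -66.0, -0.0]), (0.67, [511.0, -90.0, 5.0]), (0.65, [435.0, -173.0, -2.0])]
wrist red_meter [(0.93, [473.0, -345.0, 0.0])]
[(0.79, [442.5, -69.1], [23.4, 19.9], 49.2)]
[(0.84, [521.4, -25.1], [59.6, 51.0], 26.9), (0.63, [471.6, -346.9], [73.0, 139.8], 136.0)] [(0.66, [466.4, -331.5], [68.2, 130.8], 136.7)]
```

View pics/w4.png

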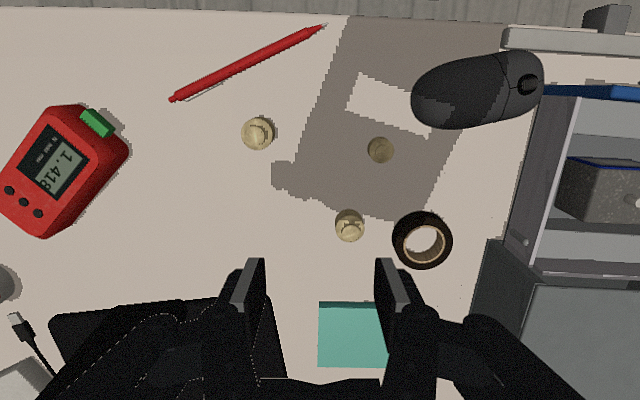

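The three weights are at (258,133) large, (380,150) small and (349,225) large. No fourth shows in any view. The tape lies flat at (422,240) and the meter, display up, is at (62,170). I'm starting with the small weight.

```bash
python3 -m pendant '[{"linear":[-0.017,0.026,0],"angular":[0,0,0]},{"linear":[-0.017,0.026,-0.02],"angular":[0,0,0]},{"linear":[0,0,-0.04],"angular":[0,0,0]},{"linear":[0,0,-0.04],"angular":[0,0,0]},{"linear":[0,0,0],"angular":[0,0,0]}]' 0.036 30
python3 -m pendant '[{"linear":[0,0,0],"angular":[0,0,0]}]'
python3 - <<'E'
from h import *
o=robot.observe();print(o['time'],o['tool_pos'],o['eef_rot'])
pp('wrist',['brass_weight_0']);robot.grab_frame('wrist')
pp('wrist',['brass_weight_0']);print(sil('wrist','brass_weight_0',18))
E
```

```text
time: 10.6
tool_pos: [444.0, -64.8, 70.8]
eef_rot: [-179.9, 0.3, -177.6]
contact_force: [-0.6, -0.4, 0.5]
opening: 36.1
time: 10.7
tool_pos: [444.0, -64.6, 70.8]
eef_rot: [-179.9, 0.2, -177.6]
contact_force: [0.3, -0.1, 0.5]
opening: 36.0
10.7 [444.00119075 -64.57000485  70.79966003] [-179.89851809    0.2369504  -177.59041294]
wrist brass_weight_0 [(0.73, [444.0, -66.0, -0.0]), (0.67, [511.0, -90.0, 5.0]), (0.65, [435.0, -173.0, -2.0])]
wrist brass_weight_0 [(0.92, [435.0, -174.0, -1.0]), (0.67, [513.0, -90.0, -1.0])]
[(0.79, [441.0, -69.8], [25.1, 20.3], 2.4), (0.72, [514.8, -86.2], [15.0, 43.8], 164.9), (0.62, [433.7, -172.0], [25.3, 39.0], 119.5)]
```

```bash
python3 -m pendant '[{"linear":[0,-0.0035,-0.015],"angular":[0,0,0]},{"linear":[0,0,-0.02],"angular":[0,0,0]},{"linear":[0,0,-0.012],"angular":[0,0,0]},{"linear":[0,0,-0.005],"angular":[0,0,0]},{"linear":[0,0,0],"angular":[0,0,0]}]'
python3 -m pendant '[{"linear":[0,0,0],"angular":[0,0,0]}]'
```

```text
time: 11.4
tool_pos: [451.0, -70.3, 25.4]
eef_rot: [-179.7, 1.3, -177.7]
contact_force: [0.2, -0.1, 0.4]
opening: 36.3
time: 11.5
tool_pos: [451.3, -70.4, 25.9]
eef_rot: [-179.7, 1.3, -177.7]
contact_force: [-0.2, 0.0, -0.2]
opening: 35.9
```

```bash
python3 -m pendant '[{"linear":[-0.007,0.001,0],"angular":[0,1.2,0]},{"linear":[0,0,0],"angular":[0,0,0]},{"linear":[0,0,-0.005],"angular":[0,0,0]},{"linear":[0,0,-0.003],"angular":[0,0,0]},{"linear":[0,0,0],"angular":[0,0,0]}]'
```

```text
time: 12.0
tool_pos: [444.7, -69.3, 18.9]
eef_rot: [-179.7, 0.2, -177.7]
contact_force: [0.2, -0.1, -0.0]
opening: 36.0
```

```bash
python3 -m pendant '[{"linear":[0,0,-0.002],"angular":[0,0,0]},{"linear":[0,0,0],"angular":[0,0,0]},{"linear":[0,0,0],"angular":[0,0,0]},{"linear":[0,0,0],"angular":[0,0,0]},{"linear":[0,0,0],"angular":[0,0,0]}]' 0.012 30
python3 -m pendant '[{"linear":[0,0,0.03],"angular":[0,0,0]},{"linear":[0,0,0.04],"angular":[0,0,0]},{"linear":[0,0,0.04],"angular":[0,0,0]},{"linear":[0,0,0.03],"angular":[0,0,0]},{"linear":[0,0,0],"angular":[0,0,0]}]'
python3 - <<'E'
from h import *
robot.grab_frame('scene');pp('scene',['brass_weight_0'])
shot('wrist','w5',(220,180,440,400),2)
o=robot.observe();print(o['tool_pos'],o['eef_rot'],o['opening'])
E
```

```text
time: 12.5
tool_pos: [444.6, -69.3, 16.6]
eef_rot: [-179.7, 0.2, -177.7]
contact_force: [-0.4, 0.2, 1.8]
opening: 19.9
time: 13.0
tool_pos: [442.5, -69.0, 159.7]
eef_rot: [-179.7, -0.1, -177.7]
contact_force: [0.5, -0.0, -0.5]
opening: 19.4
scene brass_weight_0 [(0.6, [434.0, -177.0, 2.0]), (0.54, [516.0, -90.0, -2.0]), (0.52, [446.0, -68.0, 145.0])]
[439.87037982 -68.50434426 155.88595246] [-179.82993981   -0.52090909 -177.68431397] 19.230722759240557
```

View pics/w5.png

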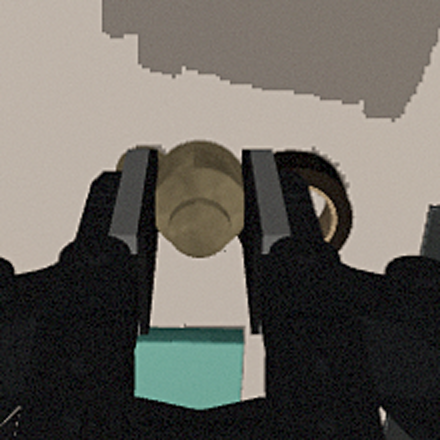

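The weight is held upright between the pads. I'm carrying it to the left well, target (484,316).

```bash
python3 -m pendant '[{"linear":[0.0044,0.04,0],"angular":[0,0,0]},{"linear":[0.0044,0.04,0],"angular":[0,0,0]},{"linear":[0.0044,0.04,0],"angular":[0,0,0]},{"linear":[0.0044,0.04,0],"angular":[0,0,0]},{"linear":[0.0044,0.04,0],"angular":[0,0,0]}]'
python3 -m pendant '[{"linear":[0.0044,0.04,0],"angular":[0,0,0]},{"linear":[0.0044,0.04,0],"angular":[0,0,0]},{"linear":[0.0044,0.04,0],"angular":[0,0,0]},{"linear":[0.0044,0.03,0],"angular":[0,0,0]},{"linear":[0.004,0.01,0],"angular":[0,0,0]}]'
python3 -m pendant '[{"linear":[0,0,-0.03],"angular":[0,0,0]},{"linear":[0,0,-0.02],"angular":[0,0,0]},{"linear":[0,0,-0.01],"angular":[0,0,0]},{"linear":[0,0,0],"angular":[0,0,0]}]'
python3 - <<'E'
from h import *
o=robot.observe();print(o['time'],o['tool_pos'],o['eef_rot'],o['opening'])
shot('wrist','w6'); pp('wrist',['well_left','brass_weight_0','front_left'])
E
```

```text
time: 13.65
tool_pos: [457.1, 133.1, 147.7]
eef_rot: [-179.7, -1.3, -178.3]
contact_force: [1.5, -0.8, -1.4]
opening: 19.5
time: 14.15
tool_pos: [473.1, 300.9, 136.7]
eef_rot: [-179.3, -2.2, -178.1]
contact_force: [0.1, -0.7, -0.6]
opening: 19.2
time: 14.55
tool_pos: [470.8, 299.7, 69.1]
eef_rot: [-179.1, -2.7, -177.9]
contact_force: [-0.1, 0.0, -1.2]
opening: 19.2
14.55 [470.83205167 299.65930994  69.13414659] [-179.06318504   -2.65576256 -177.92938876] 19.194043071329755
wrist well_left [(0.75, [469.0, 284.0, 7.0])]
wrist brass_weight_0 [(0.71, [469.0, 302.0, 54.0])]
wrist front_left [(0.55, [386.0, 277.0, 63.0])]
```

View pics/w6.png

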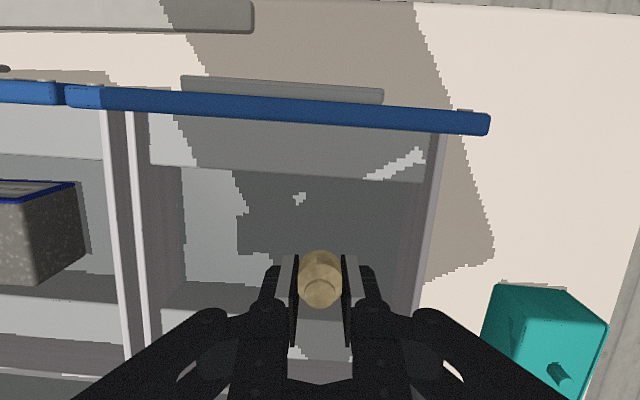

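```bash
python3 - <<'E'
from h import *
print(np.round(ray('wrist',[(139,200),(147,280),(424,200),(416,280)],49),1)[:,:2])   # inner wall tops
print(np.round(ray('wrist',[(150,163),(290,173),(420,183)],38),1)[:,:2])  # front ledge rear edge
print(np.round(ray('wrist',[(100,86),(490,114)],82),1)[:,:2])
o=robot.observe();print(o['tool_pos'],o['eef_rot'])
E
```

```text
[[442.4 213.9]
 [484.9 213.2]
 [436.9 348.6]
 [478.6 349.7]]
[[426.4 215.4]
 [428.8 284.8]
 [431.3 349. ]]
[[391.9 222.8]
 [396.5 357.5]]
[472.84163622 301.06189594  72.1433792 ] [-179.23105832   -2.35719702 -177.92474721]
```

```bash
python3 -m pendant '[{"linear":[0.012,0.016,0],"angular":[0.8,-2.4,0]},{"linear":[0,0,0],"angular":[0,0,0]},{"linear":[0,0,-0.015],"angular":[0,0,0]},{"linear":[0,0,-0.01],"angular":[0,0,0]},{"linear":[0,0,0],"angular":[0,0,0]}]'
```

```text
time: 15.25
tool_pos: [486.3, 316.6, 48.8]
eef_rot: [179.9, 0.3, -178.0]
contact_force: [-0.9, 0.1, -0.9]
opening: 19.2
```

```bash
python3 -m pendant '[{"linear":[-0.001,0,-0.008],"angular":[0,0.3,0]},{"linear":[-0.001,0,-0.008],"angular":[0,0,0]},{"linear":[0,0,-0.005],"angular":[0,0,0]},{"linear":[0,0,0],"angular":[0,0,0]},{"linear":[0,0,0],"angular":[0,0,0]}]'
```

```text
time: 15.75
tool_pos: [483.0, 315.4, 24.6]
eef_rot: [-180.0, -0.2, -178.0]
contact_force: [0.1, -0.9, -0.5]
opening: 19.3
```

```bash
python3 -m pendant '[{"linear":[0,0,-0.001],"angular":[0,0,0]},{"linear":[0,0,0],"angular":[0,0,0]},{"linear":[0,0,0],"angular":[0,0,0]}]' 0.026
python3 -m pendant '[{"linear":[0,0,0.02],"angular":[0,0,0]},{"linear":[0,0,0.04],"angular":[0,0,0]},{"linear":[0,0,0.04],"angular":[0,0,0]},{"linear":[0,0,0.03],"angular":[0,0,0]},{"linear":[0,0,0],"angular":[0,0,0]}]'
python3 - <<'E'
from h import *
robot.grab_frame('wrist');pp('wrist',['brass_weight_0'])
o=robot.observe();print(o['tool_pos'],o['eef_rot'],o['opening'])
E
```

```text
time: 16.05
tool_pos: [483.5, 315.7, 24.2]
eef_rot: [180.0, -0.2, -178.0]
contact_force: [0.1, 0.3, -0.6]
opening: 26.3
time: 16.55
tool_pos: [482.6, 315.3, 158.7]
eef_rot: [-180.0, -0.2, -178.0]
contact_force: [0.1, -0.3, -0.3]
opening: 26.1
wrist brass_weight_0 [(0.62, [485.0, 316.0, 8.0])]
[480.77431083 314.10242391 155.2109646 ] [-179.82153237   -0.49942383 -177.9842339 ] 26.088827077948917
```

```bash
python3 -m pendant '[{"linear":[0.0033,-0.042,0],"angular":[0,0,0]},{"linear":[0.0033,-0.042,0],"angular":[0,0,0]},{"linear":[0.0033,-0.042,0],"angular":[0,0,0]},{"linear":[0.0033,-0.042,0],"angular":[0,0,0]},{"linear":[0.0033,-0.042,0],"angular":[0,0,0]}]' 0.034
python3 -m pendant '[{"linear":[0.0033,-0.042,0],"angular":[0,0,0]},{"linear":[0.0033,-0.042,0],"angular":[0,0,0]},{"linear":[0.0033,-0.042,0],"angular":[0,0,0]},{"linear":[0.0033,-0.042,0],"angular":[0,0,0]},{"linear":[0.0033,-0.026,0],"angular":[0,0,0]}]'
python3 -m pendant '[{"linear":[0,0,-0.03],"angular":[0,0,0]},{"linear":[0,0,-0.02],"angular":[0,0,0]},{"linear":[0,0,0],"angular":[0,0,0]},{"linear":[0,0,0],"angular":[0,0,0]}]'
python3 - <<'E'
from h import *
o=robot.observe();print(o['time'],o['tool_pos'],o['eef_rot'])
robot.grab_frame('wrist');pp('wrist',['brass_weight_0'])
print(sil('wrist','brass_weight_0',20))
E
```

```text
time: 17.15
tool_pos: [493.0, 101.4, 148.4]
eef_rot: [-179.8, -1.0, -177.5]
contact_force: [1.6, 0.9, 0.7]
opening: 34.1
time: 17.65
tool_pos: [503.2, -101.7, 140.2]
eef_rot: [-179.8, -1.8, -177.5]
contact_force: [-0.5, 0.8, 0.2]
opening: 34.2
time: 18.05
tool_pos: [500.1, -105.8, 84.0]
eef_rot: [-179.9, -2.2, -177.9]
contact_force: [0.3, -0.3, 0.4]
opening: 34.2
18.05 [ 500.0734886  -105.84993051   84.03904444] [-179.93113028   -2.22438788 -177.89162663]
wrist brass_weight_0 [(0.84, [435.0, -176.0, -0.0]), (0.63, [512.0, -90.0, 2.0])]
[(0.68, [512.2, -92.1], [32.6, 24.3], 2.2), (0.66, [434.2, -171.4], [25.2, 30.1], 91.8)]
```

Target is (513,-91); I'm correcting position and tilt first.

```bash
python3 -m pendant '[{"linear":[0.012,0.014,0],"angular":[0,-2.2,0]},{"linear":[0,0,0],"angular":[0,0,0]},{"linear":[0,0,-0.02],"angular":[0,0,0]},{"linear":[0,0,-0.01],"angular":[0,0,0]},{"linear":[0,0,0],"angular":[0,0,0]}]'
python3 - <<'E'
from h import *
o=robot.observe();print(o['time'],o['tool_pos'],o['eef_rot'])
shot('wrist','w7');pp('wrist',['brass_weight_0'])
E
```

```text
time: 18.7
tool_pos: [515.8, -91.2, 58.8]
eef_rot: [-179.7, 0.5, -177.7]
contact_force: [-0.5, 0.6, -0.7]
opening: 34.1
18.7 [515.81103132 -91.20906793  58.78668425] [-179.68690087    0.51946027 -177.66875137]
wrist brass_weight_0 [(0.79, [515.0, -90.0, 0.0]), (0.69, [434.0, -177.0, -1.0])]
```

View pics/w7.png

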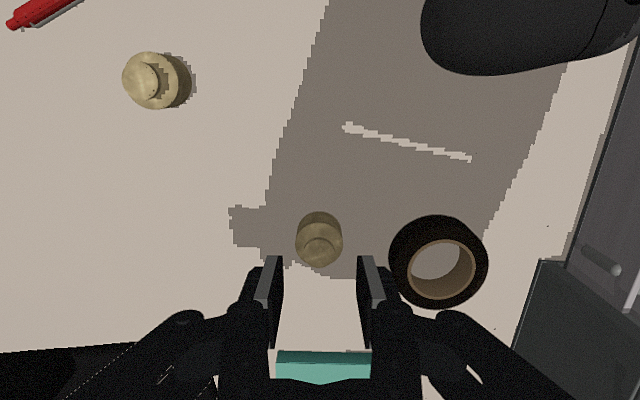

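The weight at (318,240) is centred between the jaws and the tape at (438,262) is clear.

```bash
python3 -m pendant '[{"linear":[-0.002,0,-0.01],"angular":[0,0.5,0]},{"linear":[-0.002,0,-0.015],"angular":[0,0,0]},{"linear":[0,0,-0.01],"angular":[0,0,0]},{"linear":[0,0,0],"angular":[0,0,0]},{"linear":[0,0,0],"angular":[0,0,0]}]' 0.033
```

```text
time: 19.3
tool_pos: [513.1, -92.1, 24.1]
eef_rot: [-179.7, 0.1, -177.7]
contact_force: [-0.2, 0.4, 0.4]
opening: 33.1
```

```bash
python3 -m pendant '[{"linear":[0,0.0005,-0.004],"angular":[0,0,0]},{"linear":[0,0,-0.002],"angular":[0,0,0]},{"linear":[0,0,0],"angular":[0,0,0]}]'
python3 -m pendant '[{"linear":[0,0,0],"angular":[0,0,0]},{"linear":[0,0,0],"angular":[0,0,0]},{"linear":[0,0,0],"angular":[0,0,0]},{"linear":[0,0,0],"angular":[0,0,0]}]' 0.012 30
python3 -m pendant '[{"linear":[0,0,0.03],"angular":[0,0,0]},{"linear":[0,0,0.04],"angular":[0,0,0]},{"linear":[0,0,0.04],"angular":[0,0,0]},{"linear":[0,0,0.03],"angular":[0,0,0]},{"linear":[0,0,0],"angular":[0,0,0]}]'
```

```text
time: 19.6
tool_pos: [513.8, -91.7, 18.4]
eef_rot: [-179.6, 0.2, -177.7]
contact_force: [-0.0, -0.2, -0.3]
opening: 32.8
time: 20.0
tool_pos: [514.1, -91.7, 19.0]
eef_rot: [-179.6, 0.3, -177.7]
contact_force: [-0.4, 0.4, -0.6]
opening: 23.6
time: 20.5
tool_pos: [511.8, -91.3, 162.1]
eef_rot: [-179.7, -0.0, -177.7]
contact_force: [0.6, -0.7, -0.3]
opening: 23.8
```

```bash
python3 -m pendant '[{"linear":[-0.0055,0.038,0],"angular":[0,0,0]},{"linear":[-0.0055,0.038,0],"angular":[0,0,0]},{"linear":[-0.0055,0.038,0],"angular":[0,0,0]},{"linear":[-0.0055,0.038,0],"angular":[0,0,0]},{"linear":[-0.0055,0.038,0],"angular":[0,0,0]}]'
python3 -m pendant '[{"linear":[-0.0055,0.038,0],"angular":[0,0,0]},{"linear":[-0.0055,0.038,0],"angular":[0,0,0]},{"linear":[-0.0055,0.038,0],"angular":[0,0,0]},{"linear":[-0.0055,0.038,0],"angular":[0,0,0]},{"linear":[-0.0055,0.028,0],"angular":[0,0,0]}]'
python3 -m pendant '[{"linear":[0,0,-0.03],"angular":[0,0,0]},{"linear":[0,0,-0.02],"angular":[0,0,0]},{"linear":[0,0,0],"angular":[0,0,0]},{"linear":[0,0,0],"angular":[0,0,0]}]'
```

```text
time: 21.0
tool_pos: [483.0, 100.0, 159.9]
eef_rot: [-179.6, 0.1, -178.2]
contact_force: [0.7, 0.1, -0.9]
opening: 24.0
time: 21.5
tool_pos: [450.1, 287.1, 154.1]
eef_rot: [-179.5, -0.3, -178.2]
contact_force: [0.4, 0.5, -0.7]
opening: 23.9
time: 21.9
tool_pos: [447.4, 291.1, 99.4]
eef_rot: [-179.4, -0.5, -177.8]
contact_force: [-0.6, 0.0, -0.5]
opening: 23.8
```

```bash
python3 -m pendant '[{"linear":[0.006,-0.008,0],"angular":[0.6,-0.5,0]},{"linear":[0,0,-0.02],"angular":[0,0,0]},{"linear":[0,0,-0.015],"angular":[0,0,0]},{"linear":[0,0,0],"angular":[0,0,0]},{"linear":[0,0,0],"angular":[0,0,0]}]'
```

```text
time: 22.4
tool_pos: [457.5, 280.7, 67.5]
eef_rot: [179.8, 0.5, -178.0]
contact_force: [0.9, 0.7, -1.0]
opening: 23.6
```

```bash
python3 -m pendant '[{"linear":[-0.004,0.001,0],"angular":[0,0.6,0]},{"linear":[0,0,-0.015],"angular":[0,0,0]},{"linear":[0,0,-0.012],"angular":[0,0,0]},{"linear":[0,0,0],"angular":[0,0,0]}]'
python3 -m pendant '[{"linear":[0,0,0],"angular":[0,0,0]}]'
```

```text
time: 22.8
tool_pos: [455.1, 282.0, 41.3]
eef_rot: [179.6, 0.1, -178.0]
contact_force: [-0.5, -0.2, -0.9]
opening: 23.8
time: 22.9
tool_pos: [454.9, 281.9, 40.7]
eef_rot: [179.6, 0.1, -178.0]
contact_force: [1.0, -0.2, -1.1]
opening: 24.2
```

```bash
python3 -m pendant '[{"linear":[-0.001,0,-0.008],"angular":[-0.3,0,0]},{"linear":[0,0,-0.004],"angular":[0,0,0]},{"linear":[0,0,-0.001],"angular":[0,0,0]},{"linear":[0,0,0],"angular":[0,0,0]}]'
```

```text
time: 23.3
tool_pos: [453.6, 282.1, 26.3]
eef_rot: [179.9, 0.0, -178.0]
contact_force: [0.1, -0.2, -0.7]
opening: 24.1
```

```bash
python3 -m pendant '[{"linear":[0,0,0],"angular":[0,0,0]},{"linear":[0,0,0],"angular":[0,0,0]},{"linear":[0,0,0],"angular":[0,0,0]}]' 0.032
python3 -m pendant '[{"linear":[0,0,0.02],"angular":[0,0,0]},{"linear":[0,0,0.04],"angular":[0,0,0]},{"linear":[0,0,0.04],"angular":[0,0,0]},{"linear":[0,0,0.03],"angular":[0,0,0]},{"linear":[0,0,0],"angular":[0,0,0]}]'
python3 - <<'E'
from h import *
robot.grab_frame('wrist');pp('wrist',['brass_weight_0'])
o=robot.observe();print(o['tool_pos'],o['eef_rot'],o['opening'])
E
python3 -m pendant '[{"linear":[-0.002,-0.043,0],"angular":[0,0,0]},{"linear":[-0.002,-0.043,0],"angular":[0,0,0]},{"linear":[-0.002,-0.043,0],"angular":[0,0,0]},{"linear":[-0.002,-0.043,0],"angular":[0,0,0]},{"linear":[-0.002,-0.043,0],"angular":[0,0,0]}]' 0.036
python3 -m pendant '[{"linear":[-0.002,-0.043,0],"angular":[0,0,0]},{"linear":[-0.002,-0.043,0],"angular":[0,0,0]},{"linear":[-0.002,-0.043,0],"angular":[0,0,0]},{"linear":[-0.002,-0.043,0],"angular":[0,0,0]},{"linear":[-0.002,-0.043,0],"angular":[0,0,0]}]'
python3 -m pendant '[{"linear":[0,-0.015,-0.03],"angular":[0,0,0]},{"linear":[0,0,-0.02],"angular":[0,0,0]},{"linear":[0,0,0],"angular":[0,0,0]},{"linear":[0,0,0],"angular":[0,0,0]}]'
```

```text
time: 23.6
tool_pos: [454.0, 282.4, 26.8]
eef_rot: [179.9, 0.1, -178.0]
contact_force: [-0.6, -0.8, 0.6]
opening: 32.3
time: 24.1
tool_pos: [453.3, 281.7, 161.3]
eef_rot: [180.0, 0.0, -178.0]
contact_force: [-0.7, 0.4, 0.3]
opening: 32.0
wrist brass_weight_0 [(0.92, [482.0, 318.0, 6.0]), (0.73, [453.0, 285.0, 7.0])]
[451.45523437 280.67506031 158.03808323] [-179.90400517   -0.25689559 -177.97237942] 32.063097780747206
time: 24.7
tool_pos: [437.4, 63.0, 151.9]
eef_rot: [-179.9, -0.7, -177.4]
contact_force: [1.4, -0.3, 0.2]
opening: 36.1
time: 25.2
tool_pos: [420.1, -159.6, 144.8]
eef_rot: [179.9, -1.4, -177.4]
contact_force: [-0.3, 0.3, 0.8]
opening: 35.7
time: 25.6
tool_pos: [416.8, -179.7, 89.2]
eef_rot: [179.8, -1.8, -177.8]
contact_force: [0.4, 0.4, -0.6]
opening: 36.2
```

Both weights are standing in the well. On to the third, near (435,-174.5).

```bash
python3 -m pendant '[{"linear":[0.016,0.005,0],"angular":[0,-1.8,0]},{"linear":[0,0,0],"angular":[0,0,0]},{"linear":[0,0,-0.02],"angular":[0,0,0]},{"linear":[0,0,-0.01],"angular":[0,0,0]},{"linear":[0,0,0],"angular":[0,0,0]}]'
python3 - <<'E'
from h import *
o=robot.observe();print(o['time'],o['tool_pos'],o['eef_rot'])
robot.grab_frame('wrist');pp('wrist',['brass_weight_0','red_meter'])
print(sil('wrist','brass_weight_0',20))
E
```

```text
time: 26.1
tool_pos: [436.8, -172.4, 61.1]
eef_rot: [180.0, 0.5, -177.6]
contact_force: [-1.0, 0.7, -0.3]
opening: 36.1
26.1 [ 436.84312433 -172.39402291   61.11512825] [ 179.97894562    0.46479008 -177.57430343]
wrist brass_weight_0 [(0.77, [435.0, -177.0, -2.0])]
wrist red_meter [(0.86, [471.0, -346.0, 2.0])]
[(0.95, [430.7, -174.4], [31.9, 25.5], 12.2)]
```

```bash
python3 -m pendant '[{"linear":[-0.003,-0.003,-0.01],"angular":[0,0.5,0]},{"linear":[-0.002,0,-0.015],"angular":[0,0,0]},{"linear":[0,0,-0.01],"angular":[0,0,0]},{"linear":[0,0,0],"angular":[0,0,0]},{"linear":[0,0,0],"angular":[0,0,0]}]'
```

```text
time: 26.8
tool_pos: [432.7, -177.3, 26.2]
eef_rot: [-179.9, 0.1, -177.6]
contact_force: [-0.4, 0.1, -1.0]
opening: 36.0
```

```bash
python3 -m pendant '[{"linear":[0.001,0.002,-0.005],"angular":[0,0,0]},{"linear":[0,0,-0.003],"angular":[0,0,0]},{"linear":[0,0,0],"angular":[0,0,0]}]'
python3 -m pendant '[{"linear":[0,0,0],"angular":[0,0,0]},{"linear":[0,0,0],"angular":[0,0,0]},{"linear":[0,0,0],"angular":[0,0,0]},{"linear":[0,0,0],"angular":[0,0,0]}]' 0.012 30
python3 -m pendant '[{"linear":[0,0,0.03],"angular":[0,0,0]},{"linear":[0,0,0.04],"angular":[0,0,0]},{"linear":[0,0,0.04],"angular":[0,0,0]},{"linear":[0,0,0.03],"angular":[0,0,0]},{"linear":[0,0,0],"angular":[0,0,0]}]'
python3 -m pendant '[{"linear":[0.005,0.042,0],"angular":[0,0,0]},{"linear":[0.005,0.042,0],"angular":[0,0,0]},{"linear":[0.005,0.042,0],"angular":[0,0,0]},{"linear":[0.005,0.042,0],"angular":[0,0,0]},{"linear":[0.005,0.042,0],"angular":[0,0,0]}]'
```

```text
time: 27.1
tool_pos: [434.3, -175.4, 18.2]
eef_rot: [-179.9, 0.2, -177.6]
contact_force: [-0.0, 0.2, 0.2]
opening: 36.1
time: 27.5
tool_pos: [434.6, -175.4, 18.6]
eef_rot: [-179.9, 0.2, -177.6]
contact_force: [0.0, 0.5, -1.7]
opening: 24.0
time: 28.0
tool_pos: [432.6, -174.6, 162.1]
eef_rot: [-180.0, -0.0, -177.6]
contact_force: [-0.2, -0.9, 0.2]
opening: 24.1
time: 28.5
tool_pos: [456.9, 37.1, 160.3]
eef_rot: [-179.9, 0.1, -178.3]
contact_force: [1.0, -1.0, -0.6]
opening: 23.8
```

```bash
python3 -m pendant '[{"linear":[0.005,0.042,0],"angular":[0,0,0]},{"linear":[0.005,0.042,0],"angular":[0,0,0]},{"linear":[0.005,0.042,0],"angular":[0,0,0]},{"linear":[0.005,0.042,0],"angular":[0,0,0]},{"linear":[0.006,0.036,0],"angular":[0,0,0]}]'
python3 -m pendant '[{"linear":[0,0,-0.03],"angular":[0,0,0]},{"linear":[0,0,-0.02],"angular":[0,0,0]},{"linear":[0,0,0],"angular":[0,0,0]},{"linear":[0,0,0],"angular":[0,0,0]}]'
```

```text
time: 29.0
tool_pos: [479.1, 249.6, 154.3]
eef_rot: [-179.7, -0.3, -178.2]
contact_force: [2.0, -0.1, -1.3]
opening: 23.8
time: 29.4
tool_pos: [478.2, 255.0, 99.2]
eef_rot: [-179.7, -0.4, -177.8]
contact_force: [-0.8, 1.0, -0.6]
opening: 23.8
```

```bash
python3 -m pendant '[{"linear":[0.005,-0.008,0],"angular":[0.3,-0.3,0]},{"linear":[0,0,-0.02],"angular":[0,0,0]},{"linear":[0,0,-0.015],"angular":[0,0,0]},{"linear":[0,0,0],"angular":[0,0,0]},{"linear":[0,0,0],"angular":[0,0,0]}]'
python3 - <<'E'
from h import *
o=robot.observe();print(o['time'],o['tool_pos'],o['eef_rot'])
shot('wrist','w8')
E
```

```text
time: 29.9
tool_pos: [486.8, 244.1, 67.4]
eef_rot: [179.8, 0.3, -178.0]
contact_force: [-0.8, 1.0, -1.3]
opening: 24.2
29.9 [486.77826851 244.07385116  67.35401512] [ 179.81136509    0.29284261 -177.9767826 ]
```

View pics/w8.png

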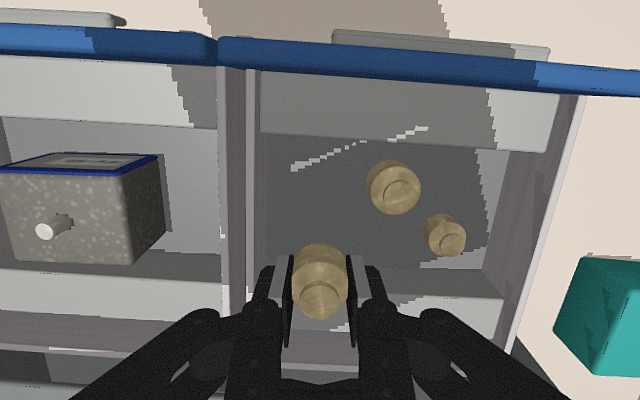

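Both placed weights stand upright at (395,187) and (445,235), and the third is held at (320,280). I'm lowering it.

```bash
python3 -m pendant '[{"linear":[-0.003,0.003,0],"angular":[0,0.3,0]},{"linear":[0,0,-0.015],"angular":[0,0,0]},{"linear":[0,0,-0.012],"angular":[0,0,0]},{"linear":[0,0,0],"angular":[0,0,0]}]'
python3 -m pendant '[{"linear":[0,0,0],"angular":[0,0,0]}]'
```

```text
time: 30.35
tool_pos: [485.1, 247.7, 41.0]
eef_rot: [179.7, 0.2, -178.0]
contact_force: [-0.2, -0.3, -1.6]
opening: 23.7
time: 30.45
tool_pos: [484.8, 247.7, 40.3]
eef_rot: [179.7, 0.2, -178.0]
contact_force: [-0.3, -0.6, -1.1]
opening: 23.8
```

```bash
python3 -m pendant '[{"linear":[-0.001,0,-0.008],"angular":[-0.2,0,0]},{"linear":[0,0,-0.004],"angular":[0,0,0]},{"linear":[0,0,-0.001],"angular":[0,0,0]},{"linear":[0,0,0],"angular":[0,0,0]}]'
python3 -m pendant '[{"linear":[0,0,0],"angular":[0,0,0]},{"linear":[0,0,0],"angular":[0,0,0]},{"linear":[0,0,0],"angular":[0,0,0]}]' 0.031
python3 -m pendant '[{"linear":[0,0,0.02],"angular":[0,0,0]},{"linear":[0,0,0.04],"angular":[0,0,0]},{"linear":[0,0,0.04],"angular":[0,0,0]},{"linear":[0,0,0.03],"angular":[0,0,0]},{"linear":[0,0,0],"angular":[0,0,0]}]'
python3 - <<'E'
from h import *
robot.grab_frame('wrist');pp('wrist',['brass_weight_0'])
robot.grab_frame('scene');pp('scene',['brass_weight_0','red_meter','tape_black'])
E
```

```text
time: 30.85
tool_pos: [483.5, 247.7, 25.8]
eef_rot: [179.9, 0.1, -178.0]
contact_force: [0.7, 0.3, -1.5]
opening: 24.1
time: 31.15
tool_pos: [484.0, 248.0, 26.4]
eef_rot: [179.9, 0.2, -178.0]
contact_force: [-0.2, 0.8, -0.0]
opening: 30.6
time: 31.65
tool_pos: [483.1, 247.4, 160.9]
eef_rot: [179.9, 0.1, -178.0]
contact_force: [-0.4, 0.4, -0.3]
opening: 31.1
wrist brass_weight_0 [(0.7, [454.0, 284.0, 8.0])]
scene brass_weight_0 [(0.62, [455.0, 284.0, 9.0]), (0.6, [486.0, 250.0, 8.0]), (0.59, [487.0, 317.0, 8.0]), (0.15, [375.0, -182.0, 4.0])]
scene red_meter [(0.95, [471.0, -345.0, 3.0])]
scene tape_black [(0.83, [527.0, -21.0, 0.0])]
```

```bash
python3 -m pendant '[{"linear":[0,-0.043,0.008],"angular":[0,0,-4]},{"linear":[0,-0.043,0.008],"angular":[0,0,-4]},{"linear":[0,-0.043,0.008],"angular":[0,0,-4]},{"linear":[0,-0.043,0.008],"angular":[0,0,-4]},{"linear":[0,-0.043,0.008],"angular":[0,0,-4]}]' 0.08
python3 -m pendant '[{"linear":[0,-0.043,0],"angular":[0,0,-4]},{"linear":[0,-0.043,0],"angular":[0,0,-4]},{"linear":[0,-0.043,0],"angular":[0,0,-4]},{"linear":[0,-0.043,0],"angular":[0,0,-4]},{"linear":[0,-0.043,0],"angular":[0,0,-4]}]'
python3 -m pendant '[{"linear":[0,-0.043,0],"angular":[0,0,-4]},{"linear":[0,-0.04,0],"angular":[0,0,-2]},{"linear":[0,-0.02,0],"angular":[0,0,0]},{"linear":[0,0,0],"angular":[0,0,0]},{"linear":[0,0,0],"angular":[0,0,0]}]'
```

```text
time: 32.45
tool_pos: [476.4, 28.5, 189.3]
eef_rot: [-179.6, -1.0, 161.9]
contact_force: [1.0, -0.0, -0.1]
opening: 80.1
time: 32.95
tool_pos: [473.0, -194.8, 185.1]
eef_rot: [-179.5, -1.4, 141.0]
contact_force: [1.7, -0.4, -0.0]
opening: 80.2
time: 33.45
tool_pos: [469.3, -306.3, 178.4]
eef_rot: [-179.4, -2.0, 134.2]
contact_force: [0.4, 0.6, 0.1]
opening: 79.8
```

```bash
cat >> h.py <<'E'
def lev(yaw):
    o=robot.observe();c=R.from_euler('xyz',o['eef_rot'],degrees=True);t=R.from_euler('xyz',[180,0,yaw],degrees=True)
    print('t',o['time'],np.round(o['tool_pos'],1),'turn',np.round((t*c.inv()).as_rotvec(degrees=True),1))
E
python3 - <<'E'
from h import *
lev(136)
shot('wrist','w9');pp('wrist',['red_meter']);print(sil('wrist','red_meter',38),sil('wrist','red_meter',25))
robot.grab_frame('top');pp('top',['red_meter']);print(sil('top','red_meter',25))
lev(136)
E
```

```text
t 33.45 [ 469.3 -306.3  178.4] turn [-0.9 -1.9  1.8]
wrist red_meter [(0.94, [472.0, -342.0, 4.0]), (0.61, [382.0, -185.0, -3.0])]
[(0.86, [467.0, -339.6], [60.6, 120.8], 136.6)] [(0.86, [469.8, -344.1], [63.5, 126.7], 136.6)]
top red_meter []
[]
t 33.8 [ 470.3 -305.7  179.8] turn [-0.8 -1.7  1.6]
```

View pics/w9.png

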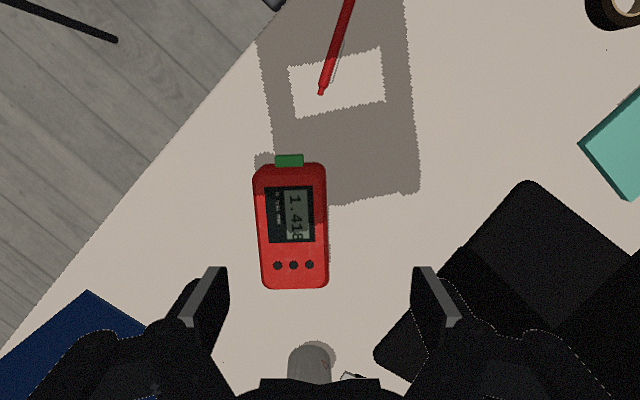

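The meter is at (291,225), display up, with its long axis at 136.6°. The bottle at (310,360) is clear of the descent. Next I centre over the meter and go down.

```bash
python3 -m pendant '[{"linear":[-0.001,-0.019,0],"angular":[-0.8,-1.7,1.8]},{"linear":[0,-0.019,0],"angular":[0,0,0]},{"linear":[0,0,-0.03],"angular":[0,0,0]},{"linear":[0,0,-0.03],"angular":[0,0,0]},{"linear":[0,0,0],"angular":[0,0,0]}]'
python3 - <<'E'
from h import *
robot.grab_frame('wrist')
lev(136.6)
pp('wrist',['red_meter']);print(sil('wrist','red_meter',38))
E
```

```text
time: 34.3
tool_pos: [471.8, -346.0, 121.0]
eef_rot: [180.0, 0.3, 136.3]
contact_force: [-1.7, 0.8, -0.6]
opening: 79.8
t 34.35 [ 472.7 -346.6  122.8] turn [0.2 0.3 0.3]
wrist red_meter [(0.94, [471.0, -348.0, -0.0])]
[(0.78, [470.1, -344.6], [61.6, 120.6], 136.4)]
```

```bash
python3 -m pendant '[{"linear":[-0.002,0.001,-0.02],"angular":[0.2,0.3,0]},{"linear":[0,0,-0.025],"angular":[0,0,0]},{"linear":[0,0,-0.015],"angular":[0,0,0]},{"linear":[0,0,0],"angular":[0,0,0]},{"linear":[0,0,0],"angular":[0,0,0]}]'
python3 -c "
from h import *
lev(136.5)"
```

```text
time: 34.95
tool_pos: [476.7, -349.5, 71.2]
eef_rot: [179.9, 1.0, 136.3]
contact_force: [-0.1, -0.2, -0.3]
opening: 80.0
t 34.95 [ 476.7 -349.5   71.2] turn [0.6 0.8 0.2]
```

```bash
python3 -m pendant '[{"linear":[-0.006,0.004,-0.005],"angular":[0.7,0.8,0]},{"linear":[0,0,-0.012],"angular":[0,0,0]},{"linear":[-0.001,0,-0.012],"angular":[0,0,0]},{"linear":[0,0,-0.008],"angular":[0,0,0]},{"linear":[0,0,0],"angular":[0,0,0]}]'
python3 -c "
from h import *
lev(136.5)"
```

```text
time: 35.45
tool_pos: [470.4, -346.1, 34.0]
eef_rot: [179.9, 0.0, 136.3]
contact_force: [-0.5, 0.6, -0.3]
opening: 80.3
t 35.45 [ 470.4 -346.1   34. ] turn [-0.   0.1  0.2]
```

```bash
python3 -m pendant '[{"linear":[0,0,-0.006],"angular":[0,0,0]},{"linear":[0,0,-0.004],"angular":[0,0,0]},{"linear":[0,0,0],"angular":[0,0,0]}]'
python3 -m pendant '[{"linear":[0,0,0],"angular":[0,0,0]},{"linear":[0,0,0],"angular":[0,0,0]},{"linear":[0,0,0],"angular":[0,0,0]},{"linear":[0,0,0],"angular":[0,0,0]},{"linear":[0,0,0],"angular":[0,0,0]}]' 0.05 40
python3 -c "
from h import *
lev(136.5)"
```

```text
time: 35.75
tool_pos: [470.2, -346.0, 22.6]
eef_rot: [179.9, -0.0, 136.3]
contact_force: [0.6, 0.3, -0.3]
opening: 80.0
time: 36.25
tool_pos: [470.4, -346.0, 23.0]
eef_rot: [179.9, 0.0, 136.3]
contact_force: [-0.7, -0.2, -2.0]
opening: 61.5
t 36.25 [ 470.4 -346.    23. ] turn [-0.   0.   0.2]
```

```bash
python3 -m pendant '[{"linear":[0,0,0.015],"angular":[0,0,0]},{"linear":[0,0,0.035],"angular":[0,0,0]},{"linear":[0,0,0.04],"angular":[0,0,0]},{"linear":[0,0,0.04],"angular":[0,0,0]},{"linear":[0,0,0.02],"angular":[0,0,0]}]'
python3 -c "
from h import *
robot.grab_frame('scene');pp('scene',['red_meter'])"
python3 -m pendant '[{"linear":[0,0.03,0],"angular":[0,0,0]},{"linear":[0,0.04,0],"angular":[0,0,4]},{"linear":[0,0.04,0],"angular":[0,0,4]},{"linear":[0,0.04,0],"angular":[0,0,4]},{"linear":[0,0.04,0],"angular":[0,0,4]}]'
python3 -m pendant '[{"linear":[0,0.04,0],"angular":[0,0,4]},{"linear":[0,0.04,0],"angular":[0,0,4]},{"linear":[0,0.04,0],"angular":[0,0,4]},{"linear":[0,0.04,0],"angular":[0,0,4]},{"linear":[0,0.04,0],"angular":[0,0,4]}]'
python3 -m pendant '[{"linear":[0,0.04,0],"angular":[0,0,4]},{"linear":[0,0.04,0],"angular":[0,0,3]},{"linear":[0,0.04,0],"angular":[0,0,3]},{"linear":[0,0.04,0],"angular":[0,0,0]},{"linear":[0,0.03,0],"angular":[0,0,0]}]'
python3 -c "
from h import *
lev(-178)"
```

```text
time: 36.75
tool_pos: [467.2, -343.7, 177.9]
eef_rot: [180.0, -0.4, 136.3]
contact_force: [0.1, 0.2, -1.9]
opening: 61.4
scene red_meter [(0.7, [382.0, 128.0, 65.0]), (0.67, [465.0, -346.0, 153.0]), (0.56, [385.0, 283.0, 57.0])]
time: 37.35
tool_pos: [465.4, -152.4, 176.3]
eef_rot: [180.0, -0.2, 152.4]
contact_force: [0.5, 0.3, -2.3]
opening: 61.2
time: 37.85
tool_pos: [459.8, 55.8, 172.4]
eef_rot: [-179.9, -0.7, 173.2]
contact_force: [0.6, 0.4, -1.9]
opening: 61.0
time: 38.35
tool_pos: [454.4, 253.6, 168.2]
eef_rot: [-179.8, -1.1, -176.2]
contact_force: [0.4, 0.8, -2.5]
opening: 61.3
t 38.35 [454.4 253.6 168.2] turn [ 0.3 -1.1 -1.8]
```

```bash
python3 -m pendant '[{"linear":[0.014,0.026,0],"angular":[0.3,-1.1,-1.8]},{"linear":[0,0,0],"angular":[0,0,0]},{"linear":[0,0,-0.02],"angular":[0,0,0]},{"linear":[0,0,-0.015],"angular":[0,0,0]},{"linear":[0,0,0],"angular":[0,0,0]}]'
python3 - <<'E'
from h import *
lev(-178)
shot('wrist','w10');pp('wrist',['red_meter','brass_weight_0']);print(sil('wrist','red_meter',165))
lev(-178)
E
```

```text
time: 38.85
tool_pos: [464.6, 283.0, 128.1]
eef_rot: [-179.9, -0.3, -177.6]
contact_force: [-0.3, -0.7, -1.8]
opening: 61.4
t 38.85 [464.6 283.  128.1] turn [ 0.1 -0.3 -0.4]
wrist red_meter [(0.85, [464.0, 281.0, 106.0])]
wrist brass_weight_0 []
[(0.66, [441.3, 283.4], [88.7, 48.7], 2.2)]
t 39.05 [466.7 284.1 130.9] turn [-0.  -0.  -0.3]
```

View pics/w10.png

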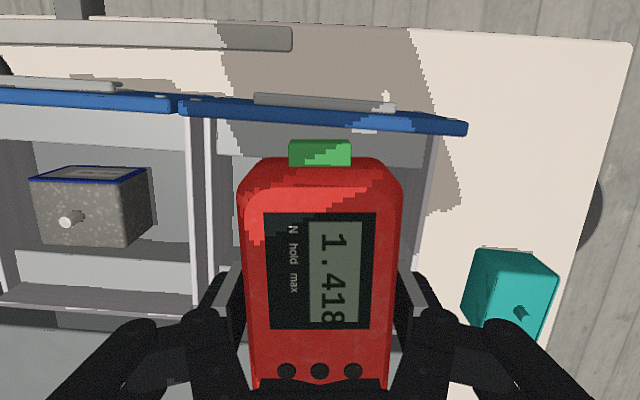

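The meter is held display up with its green end towards the front panel. I check how it sits in the grip before the ±6 mm lengthwise fit.

```bash
python3 - <<'E'
from h import *
for z in (120,127,135): print(z,np.round(ray('wrist',[(320,140),(320,166)],z),1)[:,:2].tolist())
print(np.round(ray('wrist',[(320,158)],146),1), np.round(ray('wrist',[(236,230),(404,230)],146),1)[:,:2])
print(np.round(ray('wrist',[(215,120),(435,134)],82),1)[:,:2],np.round(ray('wrist',[(215,153),(420,167)],38),1)[:,:2])
lev(-178)
E
```

```text
120 [[403.9, 282.0], [414.6, 282.5]]
127 [[402.9, 282.0], [413.1, 282.4]]
135 [[401.8, 281.9], [411.3, 282.3]]
[[406.2 282.1 146. ]] [[433.5 253. ]
 [431.1 313.3]]
[[401.3 228.8]
 [403.8 341.1]] [[426.6 214.8]
 [430.5 349.2]]
t 39.05 [466.7 284.1 130.9] turn [-0.  -0.  -0.3]
```

```bash
python3 -m pendant '[{"linear":[0.002,-0.002,-0.005],"angular":[0,0,0]},{"linear":[0,0,-0.012],"angular":[0,0,0]},{"linear":[0,0,0],"angular":[0,0,0]},{"linear":[0,0,0],"angular":[0,0,0]}]'
python3 -c "
from h import *
lev(-178)"
```

```text
time: 39.45
tool_pos: [470.0, 281.8, 114.3]
eef_rot: [179.9, 0.2, -177.7]
contact_force: [0.3, 0.2, -2.3]
opening: 61.0
t 39.45 [470.  281.8 114.3] turn [-0.1  0.2 -0.3]
```

```bash
python3 -m pendant '[{"linear":[0,0,-0.008],"angular":[-0.1,0.2,-0.3]},{"linear":[-0.001,0,-0.008],"angular":[0,0,0]},{"linear":[0,0,0],"angular":[0,0,0]},{"linear":[0,0,0],"angular":[0,0,0]}]'
python3 -c "
from h import *
lev(-178)"
```

```text
time: 39.85
tool_pos: [468.8, 281.8, 96.6]
eef_rot: [180.0, -0.1, -178.1]
contact_force: [0.7, -0.1, -2.2]
opening: 61.3
t 39.85 [468.8 281.8  96.6] turn [-0.  -0.1  0.1]
```

```bash
python3 -m pendant '[{"linear":[0.001,0,-0.008],"angular":[0,0,0]},{"linear":[0,0,-0.008],"angular":[0,0,0]},{"linear":[0,0,0],"angular":[0,0,0]},{"linear":[0,0,0],"angular":[0,0,0]}]'
python3 -m pendant '[{"linear":[0,0,-0.006],"angular":[0,0,0]},{"linear":[0,0,0],"angular":[0,0,0]},{"linear":[0,0,0],"angular":[0,0,0]}]'
python3 -c "
from h import *
lev(-178)"
```

```text
time: 40.25
tool_pos: [469.9, 281.9, 79.1]
eef_rot: [180.0, -0.1, -178.0]
contact_force: [0.7, -0.3, -2.4]
opening: 61.3
time: 40.55
tool_pos: [470.1, 282.0, 72.7]
eef_rot: [180.0, -0.1, -178.0]
contact_force: [1.0, -0.1, -1.9]
opening: 61.1
t 40.55 [470.1 282.   72.7] turn [-0.  -0.1  0. ]
```

```bash
python3 -m pendant '[{"linear":[0,0,-0.006],"angular":[0,0,0]},{"linear":[0,0,-0.003],"angular":[0,0,0]},{"linear":[0,0,0],"angular":[0,0,0]}]'
python3 -m pendant '[{"linear":[0,0,-0.001],"angular":[0,0,0]},{"linear":[0,0,0],"angular":[0,0,0]}]'
python3 - <<'E'
from h import *
lev(-178);shot('scene','s11',(150,130,350,255),4);pp('scene',['red_meter'])
E
```

```text
time: 40.85
tool_pos: [470.2, 282.1, 63.3]
eef_rot: [180.0, -0.0, -178.0]
contact_force: [-0.6, -0.5, -2.1]
opening: 61.1
time: 41.05
tool_pos: [470.2, 282.1, 62.1]
eef_rot: [180.0, -0.0, -178.0]
contact_force: [-0.8, 0.2, -1.3]
opening: 61.4
t 41.05 [470.2 282.1  62.1] turn [-0. -0.  0.]
scene red_meter [(0.84, [471.0, 280.0, 35.0]), (0.27, [392.0, 7.0, -0.0])]
```

View pics/s11.png

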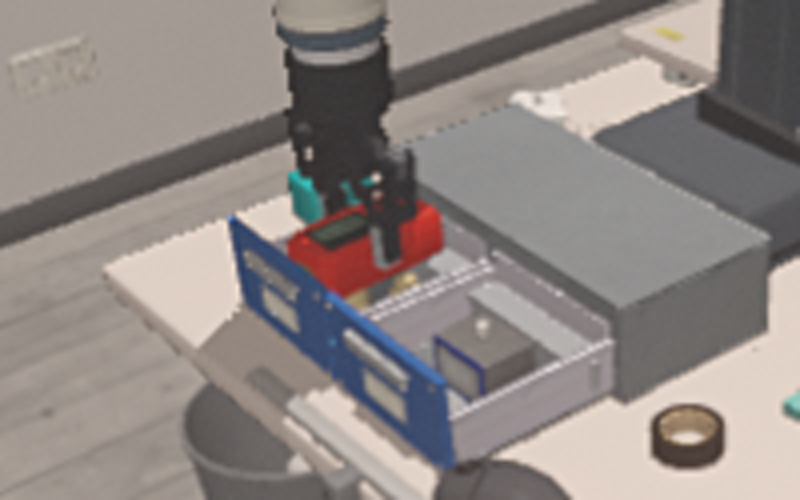

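The meter is level over the drawer with its ends over both ledges. I lower the last millimetre and release.

```bash
python3 -m pendant '[{"linear":[0,0,-0.0015],"angular":[0,0,0]},{"linear":[0,0,0],"angular":[0,0,0]},{"linear":[0,0,0],"angular":[0,0,0]}]'
python3 -m pendant '[{"linear":[0,0,0],"angular":[0,0,0]},{"linear":[0,0,0],"angular":[0,0,0]},{"linear":[0,0,0],"angular":[0,0,0]}]' 0.074
python3 -m pendant '[{"linear":[0,0,0.015],"angular":[0,0,0]},{"linear":[0,0,0.03],"angular":[0,0,0]},{"linear":[0,0,0.04],"angular":[0,0,0]},{"linear":[0,0,0.02],"angular":[0,0,0]},{"linear":[0,0,0],"angular":[0,0,0]}]'
python3 - <<'E'
from h import *
lev(-178);shot('wrist','w12');pp('wrist',['red_meter','front_left','front_right']);print(sil('wrist','red_meter',76))
robot.grab_frame('scene');pp('scene',['red_meter','brass_weight_0','tape_black','front_left','front_right'])
lev(-178)
E
```

```text
time: 41.45
tool_pos: [470.6, 282.3, 60.9]
eef_rot: [179.9, 0.0, -178.0]
contact_force: [0.7, -1.0, -2.4]
opening: 61.0
time: 41.75
tool_pos: [471.0, 282.5, 61.4]
eef_rot: [179.9, 0.1, -178.0]
contact_force: [0.0, -0.7, 0.3]
opening: 74.0
time: 42.25
tool_pos: [470.5, 282.3, 173.4]
eef_rot: [179.9, 0.1, -178.0]
contact_force: [0.3, 0.2, -0.0]
opening: 73.8
t 42.25 [470.5 282.3 173.4] turn [-0.1  0.1  0. ]
wrist red_meter [(0.81, [472.0, 282.0, 40.0])]
wrist front_left [(0.78, [388.0, 277.0, 63.0]), (0.48, [473.0, 280.0, 36.0]), (0.46, [467.0, 121.0, 7.0])]
wrist front_right [(0.82, [378.0, 134.0, 67.0]), (0.22, [466.0, 122.0, 5.0]), (0.21, [607.0, 202.0, -2.0])]
[(0.74, [459.4, 280.6], [116.0, 60.1], 1.9)]
scene red_meter [(0.84, [469.0, 279.0, 36.0])]
scene brass_weight_0 [(0.46, [482.0, 248.0, 9.0]), (0.34, [454.0, 283.0, 7.0])]
scene tape_black [(0.51, [468.0, 122.0, 5.0])]
scene front_left [(0.78, [389.0, 282.0, 60.0])]
scene front_right [(0.55, [383.0, 132.0, 62.0])]
t 42.8 [468.7 281.2 168.9] turn [ 0.1 -0.3  0. ]
```

View pics/w12.png

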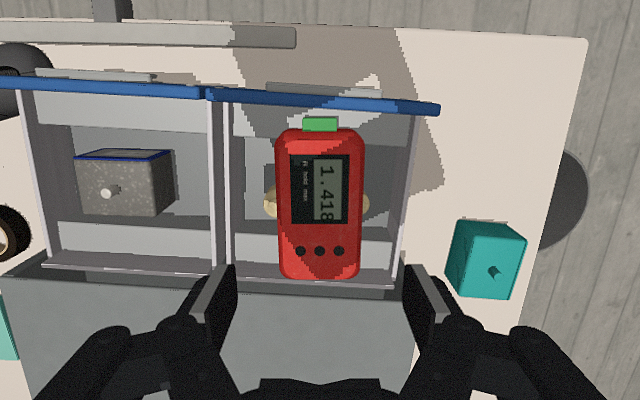

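The meter lies flat at (320,205), its ends on the front and back ledges. Now I close the gripper and go in front of the left pull.

```bash
python3 -m pendant '[{"linear":[-0.035,0,0.005],"angular":[0,-0.3,0]},{"linear":[-0.04,0,0],"angular":[0,0,0]},{"linear":[-0.035,0,0],"angular":[0,0,0]},{"linear":[0,0,0],"angular":[0,0,0]},{"linear":[0,0,0],"angular":[0,0,0]}]' 0.0
python3 -c "
from h import *
lev(-178);print(robot.observe()['opening'],robot.observe()['joint_positions'].round(1))
print(np.round(ray('wrist',[(140,28),(140,46)],20)))"
```

```text
time: 43.3
tool_pos: [356.1, 280.7, 172.9]
eef_rot: [-179.9, -0.0, -178.1]
contact_force: [-0.9, 1.0, -0.1]
opening: 1.2
t 43.3 [356.1 280.7 172.9] turn [ 0.1 -0.   0.1]
1.15204768411354 [ 3.680e+01  1.640e+01  1.176e+02 -1.000e-01  4.610e+01 -5.500e+01]
[[234. 142.  20.]
 [246. 140.  20.]]
```

```bash
python3 -m pendant '[{"linear":[0,0.001,-0.03],"angular":[0,0,0]},{"linear":[0,0,-0.03],"angular":[0,0,0]},{"linear":[0,0,-0.02],"angular":[0,0,0]},{"linear":[0,0,0],"angular":[0,0,0]},{"linear":[0,0,0],"angular":[0,0,0]}]'
python3 -c "
from h import *
lev(-178)"
```

```text
time: 43.8
tool_pos: [362.7, 284.3, 91.8]
eef_rot: [179.9, 0.4, -178.2]
contact_force: [0.3, -0.7, -0.3]
opening: 0.2
t 43.8 [362.7 284.3  91.8] turn [-0.1  0.4  0.2]
```

```bash
python3 -m pendant '[{"linear":[-0.008,-0.003,0],"angular":[-0.1,0.4,0.2]},{"linear":[0,0,-0.01],"angular":[0,0,0]},{"linear":[-0.001,0,-0.012],"angular":[0,0,0]},{"linear":[0,0,-0.006],"angular":[0,0,0]},{"linear":[0,0,0],"angular":[0,0,0]}]'
python3 - <<'E'
from h import *
lev(-178);shot('scene','s13',(130,130,350,267),3.5)
E
```

```text
time: 44.3
tool_pos: [355.4, 282.3, 64.3]
eef_rot: [179.8, 0.2, -178.0]
contact_force: [0.4, -0.4, -0.1]
opening: -0.2
t 44.3 [355.4 282.3  64.3] turn [-0.2  0.2  0. ]
```

View pics/s13.png

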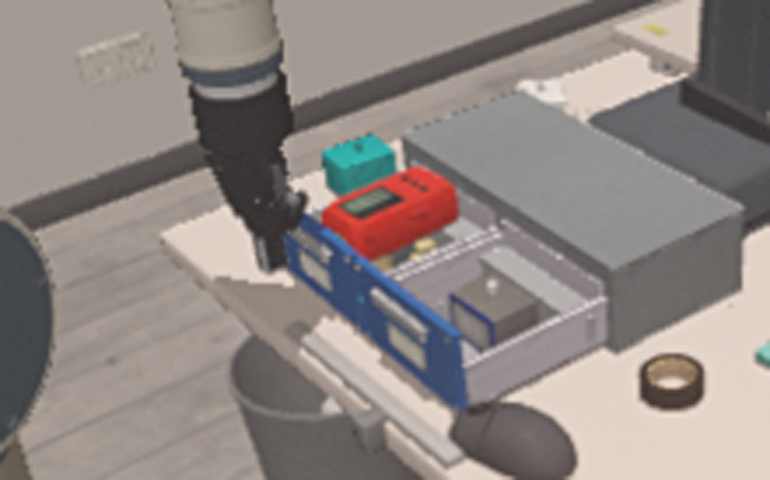

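The closed fingers are at (268,250), just in front of the left pull. The push starts gently.

```bash
python3 -m pendant '[{"linear":[0.008,0,0],"angular":[0,0,0]},{"linear":[0.006,0,0],"angular":[0,0,0]},{"linear":[0.006,0,0],"angular":[0,0,0]},{"linear":[0.006,0,0],"angular":[0,0,0]},{"linear":[0.006,0,0],"angular":[0,0,0]}]'
python3 -m pendant '[{"linear":[0.012,-0.0004,0],"angular":[0,0,0]},{"linear":[0.014,-0.0004,0],"angular":[0,0,0]},{"linear":[0.014,-0.0004,0],"angular":[0,0,0]},{"linear":[0.014,-0.0004,0],"angular":[0,0,0]},{"linear":[0.014,-0.0004,0],"angular":[0,0,0]}]'
python3 -c "
from h import *
lev(-178)"
```

```text
time: 44.85
tool_pos: [389.3, 282.1, 64.9]
eef_rot: [179.8, 0.1, -178.0]
contact_force: [-1.6, -0.6, -0.1]
opening: -0.6
time: 45.35
tool_pos: [462.3, 279.4, 64.8]
eef_rot: [179.9, 0.1, -178.0]
contact_force: [-1.4, 0.5, -0.3]
opening: -0.2
t 45.35 [462.3 279.4  64.8] turn [-0.1  0.1 -0. ]
```

```bash
python3 -m pendant '[{"linear":[0.012,-0.0004,0],"angular":[0,0,0]},{"linear":[0.01,-0.0004,0],"angular":[0,0,0]},{"linear":[0.006,0,0],"angular":[0,0,0]},{"linear":[0.005,0,0],"angular":[0,0,0]},{"linear":[0.005,0,0],"angular":[0,0,0]}]'
python3 -m pendant '[{"linear":[0.006,0,0],"angular":[0,0,0]}]'
```

```text
time: 45.85
tool_pos: [501.7, 277.6, 64.3]
eef_rot: [179.9, -0.4, -178.2]
contact_force: [-18.1, 3.0, 10.9]
opening: 0.2
time: 45.95
tool_pos: [504.8, 277.4, 64.0]
eef_rot: [-180.0, -0.7, -178.2]
contact_force: [-7.3, 1.5, 5.6]
opening: 0.2
```

```bash
python3 -m pendant '[{"linear":[0.004,0,0],"angular":[0,0,0]},{"linear":[0.004,0,0],"angular":[0,0,0]}]'
python3 -m pendant '[{"linear":[0.004,0,0],"angular":[0,0,0]},{"linear":[0.003,0,0],"angular":[0,0,0]}]'
python3 - <<'E'
from h import *
robot.grab_frame('scene');pp('scene',['front_left','front_right','red_meter'])
E
```

```text
time: 46.15
tool_pos: [510.5, 277.1, 63.9]
eef_rot: [-179.9, -1.0, -178.1]
contact_force: [-16.7, 2.4, 8.2]
opening: -0.1
time: 46.35
tool_pos: [510.4, 276.6, 63.4]
eef_rot: [-179.7, -1.9, -178.2]
contact_force: [-11.7, 2.2, 8.4]
opening: 0.1
scene front_left [(0.7, [646.0, -80.0, -0.0]), (0.52, [523.0, 277.0, 59.0]), (0.24, [386.0, 130.0, 62.0])]
scene front_right [(0.64, [382.0, 131.0, 60.0]), (0.57, [605.0, 197.0, 3.0])]
scene red_meter []
```

```bash
python3 -m pendant '[{"linear":[-0.01,0,0],"angular":[0,-1.5,0]},{"linear":[-0.03,0,0.02],"angular":[0,0,0]},{"linear":[-0.04,0,0.03],"angular":[0,0,0]},{"linear":[-0.04,0,0],"angular":[0,0,0]},{"linear":[-0.04,-0.01,0],"angular":[0,0,0]}]'
python3 -m pendant '[{"linear":[0,-0.035,0],"angular":[0,0,0]},{"linear":[0,-0.035,0],"angular":[0,0,0]},{"linear":[0,-0.035,0],"angular":[0,0,0]},{"linear":[0,-0.025,0],"angular":[0,0,0]},{"linear":[0,0,0],"angular":[0,0,0]}]'
python3 - <<'E'
from h import *
lev(-178)
robot.grab_frame('scene');pp('scene',['front_left','front_right','load_cell']);shot('wrist','w14')
E
```

```text
time: 47.05
tool_pos: [354.2, 269.2, 115.6]
eef_rot: [180.0, 0.4, -178.3]
contact_force: [-0.3, 0.3, -0.2]
opening: 0.0
time: 47.55
tool_pos: [351.8, 136.8, 117.5]
eef_rot: [179.9, 0.8, -177.7]
contact_force: [0.8, 0.2, -0.6]
opening: 0.0
t 47.55 [351.8 136.8 117.5] turn [-0.2  0.8 -0.3]
scene front_left [(0.72, [523.0, 279.0, 60.0]), (0.6, [383.0, 129.0, 61.0])]
scene front_right [(0.78, [383.0, 130.0, 60.0])]
scene load_cell [(0.74, [603.0, 196.0, 4.0]), (0.72, [467.0, 124.0, 4.0]), (0.64, [529.0, -20.0, -1.0]), (0.47, [534.0, 438.0, 6.0]), (0.46, [742.0, 416.0, -5.0])]
```

The picture allowance is used up, so from here I check with the networks' numbers and the forces. On to the right drawer.

```bash
python3 -m pendant '[{"linear":[-0.005,-0.004,-0.01],"angular":[-0.2,0.8,-0.3]},{"linear":[-0.001,0,-0.015],"angular":[0,0,0]},{"linear":[-0.001,0,-0.012],"angular":[0,0,0]},{"linear":[0,0,-0.008],"angular":[0,0,0]},{"linear":[0,0,0],"angular":[0,0,0]}]'
python3 -c "
from h import *
lev(-178)"
```

```text
time: 48.3
tool_pos: [344.9, 137.7, 69.1]
eef_rot: [-180.0, -0.1, -177.5]
contact_force: [-0.4, 0.6, 0.3]
opening: -0.0
t 48.3 [344.9 137.7  69.1] turn [ 0.  -0.1 -0.5]
```

```bash
python3 -m pendant '[{"linear":[0.008,-0.005,-0.004],"angular":[0,0,-0.5]},{"linear":[0.008,0,0],"angular":[0,0,0]},{"linear":[0.006,0,0],"angular":[0,0,0]},{"linear":[0.006,0,0],"angular":[0,0,0]},{"linear":[0.006,0,0],"angular":[0,0,0]}]'
python3 -m pendant '[{"linear":[0.012,-0.0004,0],"angular":[0,0,0]},{"linear":[0.014,-0.0004,0],"angular":[0,0,0]},{"linear":[0.014,-0.0004,0],"angular":[0,0,0]},{"linear":[0.014,-0.0004,0],"angular":[0,0,0]},{"linear":[0.014,-0.0004,0],"angular":[0,0,0]}]'
python3 -c "
from h import *
lev(-178)"
```

```text
time: 48.8
tool_pos: [381.0, 132.3, 65.0]
eef_rot: [-180.0, -0.2, -178.0]
contact_force: [-2.0, -0.4, -1.7]
opening: 0.2
time: 49.3
tool_pos: [453.4, 129.7, 65.1]
eef_rot: [-179.9, -0.3, -178.0]
contact_force: [-1.4, 0.5, -1.1]
opening: 0.1
t 49.3 [453.4 129.7  65.1] turn [ 0.1 -0.3  0. ]
```

```bash
python3 -m pendant '[{"linear":[0.014,-0.0004,0],"angular":[0,0,0]},{"linear":[0.01,-0.0004,0],"angular":[0,0,0]},{"linear":[0.006,0,0],"angular":[0,0,0]},{"linear":[0.005,0,0],"angular":[0,0,0]},{"linear":[0.005,0,0],"angular":[0,0,0]}]'
python3 -m pendant '[{"linear":[0.006,0,0],"angular":[0,0,0]},{"linear":[0.004,0,0],"angular":[0,0,0]},{"linear":[0.004,0,0],"angular":[0,0,0]}]'
python3 -m pendant '[{"linear":[0.004,0,0],"angular":[0,0,0]},{"linear":[0.003,0,0],"angular":[0,0,0]}]'
```

```text
time: 49.8
tool_pos: [496.1, 128.0, 64.7]
eef_rot: [-179.9, -0.6, -178.1]
contact_force: [-21.1, 3.1, 12.9]
opening: 0.3
time: 50.1
tool_pos: [500.1, 127.1, 63.5]
eef_rot: [-179.8, -1.9, -178.2]
contact_force: [-7.9, 2.5, 5.7]
opening: -0.0
time: 50.3
tool_pos: [505.0, 126.9, 63.5]
eef_rot: [-179.7, -2.1, -178.1]
contact_force: [-0.6, -0.6, 0.9]
opening: 0.0
```

```bash
python3 -m pendant '[{"linear":[0.003,0,0],"angular":[0,-1,0]},{"linear":[0.003,0,0],"angular":[0,0,0]}]'
python3 -m pendant '[{"linear":[0.002,0,0],"angular":[0,0,0]}]'
python3 -m pendant '[{"linear":[-0.01,0,0],"angular":[0,-1,0]},{"linear":[-0.03,0,0.01],"angular":[0,0,0]},{"linear":[-0.04,0,0.03],"angular":[0,0,0]},{"linear":[-0.04,0,0.03],"angular":[0,0,0]},{"linear":[-0.03,0,0.03],"angular":[0,0,0]}]'
python3 - <<'E'
from h import *
lev(-178)
T=['front_left','front_right','kit_cabinet','load_cell','tape_black','red_meter']
robot.grab_frame('scene');pp('scene',T);robot.grab_frame('top');pp('top',T[:3]+['tape_black']);robot.grab_frame('wrist');pp('wrist',T[:3])
E
```

```text
time: 50.5
tool_pos: [505.6, 126.5, 62.8]
eef_rot: [-179.6, -1.7, -178.2]
contact_force: [-12.3, 1.5, 8.1]
opening: 0.1
time: 50.6
tool_pos: [505.4, 126.4, 62.6]
eef_rot: [-179.6, -2.0, -178.2]
contact_force: [-6.6, 0.9, 4.6]
opening: 0.1
time: 51.1
tool_pos: [356.7, 126.6, 162.5]
eef_rot: [-179.6, -0.6, -178.3]
contact_force: [0.9, 0.9, 0.0]
opening: 0.1
t 51.1 [356.7 126.6 162.5] turn [ 0.4 -0.6  0.3]
scene front_left [(0.84, [519.0, 277.0, 61.0])]
scene front_right [(0.88, [516.0, 126.0, 60.0])]
scene kit_cabinet [(0.74, [607.0, 196.0, 3.0])]
scene load_cell [(0.56, [746.0, 414.0, -1.0])]
scene tape_black [(0.57, [529.0, -22.0, -2.0])]
scene red_meter []
top front_left [(0.59, [523.0, 279.0, 64.0]), (0.28, [527.0, -18.0, -2.0])]
top front_right [(0.7, [520.0, 128.0, 66.0]), (0.21, [605.0, 202.0, 0.0])]
top kit_cabinet [(0.85, [604.0, 199.0, 0.0])]
top tape_black [(0.55, [526.0, -18.0, -2.0]), (0.24, [643.0, -77.0, 1.0])]
wrist front_left []
wrist front_right [(0.66, [514.0, 130.0, 66.0])]
wrist kit_cabinet []
```

Both pushes ended against a hard stop about 11 mm past the catch peak. One pixel check: are the two blue fronts collinear?

```bash
python3 - <<'E'
from h import *
lev(-178)
im=robot.grab_frame('top').astype(int)
r,g,b=im[...,0],im[...,1],im[...,2]
m=(b>g+25)&(b>r+50); ys,xs=np.nonzero(m[130:280,225:340]); print(len(xs))
rows={}
for x in sorted(set(xs)): rows[x+225]=ys[xs==x].mean()+130
X=np.array(list(rows));P=ray('top',[(x,rows[x]) for x in X],70)
for p in P[::8]: print(np.round(p[:2],1), round(p[0]+ (p[1]-200)*-0.033,1))
E
```

```text
t 51.9 [358.6 126.8 161.8] turn [ 0.4 -0.6  0.3]
151
[537.  349.7] 532.1
[535.  321.4] 531.0
[534.8 293.1] 531.8
[534.6 264.8] 532.5
[532.7 236.6] 531.5
[532.5 208.4] 532.2
[530.5 176.8] 531.2
[530.3 148.6] 531.9
[528.3 120.6] 530.9
[528.1  92.5] 531.6
[526.1  64.5] 530.6
```

```bash
python3 -m pendant '[{"linear":[0,0,0.01],"angular":[0,0,0]},{"linear":[0,0,0],"angular":[0,0,0]},{"linear":[0,0,0],"angular":[0,0,0]}]'
python3 -c "
from h import *
robot.grab_frame('scene');pp('scene',['tape_black','mouse_grey','pen_click','sticky_pad'])
print(robot.finish_job())"
```

```text
time: 52.25
tool_pos: [358.7, 126.9, 173.0]
eef_rot: [-179.6, -0.6, -178.3]
contact_force: [-0.2, -0.8, 0.2]
opening: 0.1
scene tape_black [(0.67, [531.0, -20.0, -1.0])]
scene mouse_grey [(0.94, [393.0, 1.0, 1.0])]
scene pen_click [(0.57, [377.0, -185.0, 3.0])]
scene sticky_pad [(0.91, [646.0, -75.0, -0.0])]
the job is handed in; nothing more can be done
None
```

The kit is away and the job is handed in at about 52 s. `finish_job` gives no verdict, so the checks below are all there is.

**What I did:**
- Lifted the tape out of the left drawer and laid it flat on the desk at about (527, -20).
- Stood the three brass weights that were there (two large, one small) on the floor of that well.
- Laid the red meter, display up, over them on both ledges.
- Pushed both drawers past their catches.

**What the last checks showed:**
- **Drawers:** both pushes peaked at about 20 N near the catch and ended against a firm stop about 9 to 11 mm further on. The two blue fronts lie in one line to within about 1 mm in the top view. The pulls were read at x 519–523 (left) and 514–520 (right), where about 523 and 518 mean home.
- **Meter and weights before closing:** the meter was within about 3 mm of the well's middle, with its underside read at 36–40 mm. The weights' undersides read 6–9 mm, and they looked upright in every picture of them.
- **Other things:** the tape was last seen flat on the desk. The mouse, pen and sticky pad read within about 8 mm of their first readings, roughly the networks' accuracy.

**What I could not confirm:**
- With the drawers shut, the weights, meter and load cell are out of sight, so nothing shows that they stayed in place during the pushes.
- I used all 16 pictures before the right-hand push, so the end state rests on forces and network readings rather than a view of it.
- Some network readings were plainly wrong, such as a "load cell" at the cabinet body and another at the tape. I discounted those.

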